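Lock the sloping cover of a welding control box

TASK

The cover of the yellow welding control box is held by two slotted quarter-turn captive screws that were left loose. Take the red-handled driver out of its wooden stand, turn both screws clockwise fully home with it, and stand the driver back upright in its stand. Only the driver may touch the box, and leave the other things on the table where they are.

Things in the scene. Friction and masses are not known exactly. Their poses are not given: they have to be found in the camera images.
- box: yellow steel control box, fixed, 250 deep x 280 wide; origin on the table under mid-slope, x to its high back, y to its left. Top slopes 32 degrees from 40 high in front (towards the robot) to 177 at the back; carrying handle behind, to 206 high. On the grey cover: two brass screws 160 apart and, 70 further upslope, a gauge 60 across, 12 high, between two lamps
- head_left (a point): centre of the top face of the left screw head (the one on the box's +y side). Its axes are the cover's: z points out of the cover along the screw's axis (leaning 32 degrees from vertical, towards the box's low front), x points up the slope, y to the box's left. It does not turn with the screw
- screw_left (a joint): turn of the left captive screw: 0 loose, 1.571 hard stop, fully home; grows clockwise seen from outside; stays put (friction 0.12 N m); head does not rise or sink. It does not tell where the slot points: at 0 the slot lies within 26 degrees of the head point's x axis turned 45 degrees anticlockwise (x towards y, seen from outside), hidden, new each time: look or feel
- head_right (a point): centre of the top face of the right screw head (the one on the box's -y side). Its axes are the cover's: z points out of the cover along the screw's axis (leaning 32 degrees from vertical, towards the box's low front), x points up the slope, y to the box's left. It does not turn with the screw
- screw_right (a joint): turn of the right captive screw: 0 loose, 1.571 hard stop, fully home; grows clockwise seen from outside; stays put (friction 0.12 N m); head does not rise or sink. It does not tell where the slot points: at 0 the slot lies within 26 degrees of the head point's x axis turned 45 degrees anticlockwise (x towards y, seen from outside), hidden, new each time: look or feel
- driver: loose flat-bladed driver, 130 long, 0.18 kg; origin mid blade end, z along its axis to the handle, x along the blade's width. Blade 16 (x) x 3.5 (y) x 16 long, shank 10 across to z = 70, black collar 32 across to 76, red flat-sided handle 32 (x) x 18 (y) to 130. The screw heads are 30 across; slot 6.5 wide, open at both ends, 6 deep below the head's top face
- driver_grip (a point): middle of the driver's handle, 104 above the blade's end; grip it across the 18 mm thickness (along the driver's y)
- stand_hole (a point): middle of the top face of the driver's wooden stand, a fixed block 70 x 70 x 80 high, z up; a square 22 mm hole goes right down through it. The driver stands in it with its collar resting on the top face, the blade's end 70 below this point; which side of the box the stand is on changes
- spray: bystander: blue spray can, 60 across, 170 high; origin under its middle
- pliers: bystander: red-handled pliers lying flat, 180 long, 80 wide, 18 high; origin on the table near the pivot
- hammer: bystander: hammer lying flat, 260 long; origin at its underside, about mid length
Mind the look-alikes: they are no part of the job. Of the things shaped like the part that bears stand_hole, the wooden one is meant.

How it is judged:
By the outcome, as a careful person would: the job done as asked, in the order asked, and still so for the second after the job is handed in, with the robot touching nothing.
It also fails if it takes over 67 s, if anything falls off the work surface, if the arm or the gripper's body presses on something with over 40 N, if the wrist force passes 120 N, or if a joint passes its speed limit or range.

ROBOT

A 7-joint arm with a two-finger parallel gripper is mounted at the origin on the work surface. World frame = base frame: x ahead of the robot, y to its left, z up, the work surface at z = 0. Lengths are in m, angles in rad, forces in N, time in s.
With the tool pointing down it reaches from about 0.4 to 0.9 m from the base axis. Payload 5.5 kg.
Tool frame: the origin (TCP) lies at the very end of the fingers, on their centre line; the grasp point (between the pads) lies 19 mm behind it; z points along the fingers, y is the line along which they close (so a half turn about z gives the same grasp; the last joint's range is limited). The gripper opens to 92 mm and grips with 3 to 60 N. Pads are 19 mm wide; open, the fingers measure 130 mm over their backs; the gripper's body (75 mm by 190 mm) begins 47 mm behind the grasp point.
Start: joints at [-0.926, 0.501, -0.427, 1.55, 0.221, 1.138, -0.21], TCP at [0.242, 0.603, 0.227] pointing down, gripper open.
Joint ranges: [-2.88, 2.88], [-0.31, 2.03], [-1.54, 1.56], [0.2, 2.42], [-1.41, 4.55], [0.19, 2.02], [-2.57, 2.57]. Speed limits (rad/s): [2.57, 2.57, 3.14, 3.14, 3.14, 3.14, 3.14].

INTERFACE

Orientations are given as a 3x3 rotation matrix whose columns are the frame's x, y, z axes.
In Python, from bench import read_state, read_camera, camera_info, sign_off, look_for, masks_of gives the robot as it stands. The module is installed in compiled form; this text tells all that it offers.
- The arm moves only by the tool send_rows, never from a script. Its argument "deltas" is a list that holds one entry, the list of rows, each a list of 7 numbers: the shift along the world's x, y, z scaled (see below), then the turn, a rotation vector about the world's x, y, z scaled (see below), then the closure, from 0 (fully open) to 1 (shut). In form: [[[tx, ty, tz, rx, ry, rz, hand], ...]]. A call has 1 to 10 rows; each row shifts and turns the commanded pose from where the row before left it; what a row does not reach is not made up. The controller multiplies each number of a shift by 0.025 m and each number of a turn by 5 degrees. A row lasts 1/10 s, in which the tool goes at most 50 mm and 8.59 degrees, less where a joint would pass 70% of its speed; a pose out of reach is approached as far as the arm can. A call with a number of a shift or a turn outside -1 to 1 is refused whole. A call with a gripper value outside its range is refused whole. The fingers move at their own pace and stop on an object; "squeeze" is the grip in N (left out, the last holds). Time passes only in rows, so rows that do not move let the fingers close. It gives the time, the measured TCP pose, the force, the opening and the grip force at its end, in the units of the state.
- read_state(): the state, without advancing time (a new reading comes with each control period).
- read_camera(name): name is "side" or "top" or "wrist"; returns (picture, depth): 420x560x3 uint8, red, green, blue; 420x560 float32, m along the optical axis (not along the pixel's ray), 0 where there is no reading.
- camera_info(name): a dict with "fx", "fy", "cx", "cy" (pixels), "rvec" (rotation vector, rad) and "tvec" (3), from world to camera coordinates, as OpenCV has them. Camera axes: x right, y down, z forward; pixel columns grow to the right and rows downward; lengths in m; the calibration is good to about 2 mm. A picture is of the moment at which its call begins: read the wrist's pose just before it. camera_info takes no time and is no camera call; for the wrist camera it gives the pose at the moment of the call.
- sign_off(): hands the job in; it is judged then, once.
Trained networks look in the newest picture that a camera, given by its name, has taken for a name from the list of things; names that differ only in an ending like _2 or _b are one class to them, and where a whole thing is asked for, a point or a joint stands for the part that bears it (a point fixed in the world has none). Each returns a list of dicts, best first, with "conf" (0 to 1); they miss things now and then, are a little off and sometimes report something else, mostly with a low value. They report only what shows in the picture. A call takes as long as a camera call. They do not tell look-alikes from the thing itself.
- look_for(target, camera): "at" ([x, y, z] in m, in world coordinates, good to about 4 mm: the middle of the surface that is visible of it).
- masks_of(target, camera): "pixels" (420x560 bool, what is visible of it).
The state is a dict: "clock": time; "joint_positions": joint angles; "joint_vel": joint speeds; "joint_efforts": joint torques, N m; "ee_pos": TCP position; "tool_rot": TCP orientation; "ft_force": force on the tool from outside, world axes, zero at the start; "torque": the same for the moment, N m; "grip_width": finger opening in m; "gripper_force": force on a finger pad.
Only numpy, scipy, OpenCV 4.12 (cv2) and the standard library are available. Lean on these libraries where they do the work, as an engineer would, in place of code of your own. Each camera call takes 0.05 s, during which the arm holds its last target. There are 200 camera calls.

## Working session

There is one attempt and no reset: what is moved stays moved. The work goes in short steps, Python scripts to look and compute and a tool call to move; the robot and the scene stay as the last step left them, time stands still between calls to the robot, and variables do not carry over. Pictures are saved under pics/ and viewed, at most 10 in all, crops included, and the job is handed in when it is done.

Besides the shell and the picture viewer there is one more tool, called as name(argument=value, ...), one argument or row to a line, values as JSON. send_rows: Moves the arm, as the interface text tells. Shifts and turns lie within -1 to 1; 1 stands for 0.025 m of shift or 5 degrees of turn. Its arguments: {"type":"object","properties":{"deltas":{"type":"array"},"squeeze":{"type":"number"}},"required":["deltas"]}

```bash
mkdir -p pics; cat > h.py <<'E'
import numpy as np, cv2
from bench import *
def cam(n):
    i=camera_info(n);R=cv2.Rodrigues(np.array(i['rvec'],float))[0];return i,R,np.array(i['tvec'],float).ravel()
def unproj(n,u,v,d):
    i,R,t=cam(n);u,v,d=map(np.asarray,(u,v,d))
    p=np.stack([(u-i['cx'])/i['fx']*d,(v-i['cy'])/i['fy']*d,d],-1);return (p-t)@R
def proj(n,P):
    i,R,t=cam(n);c=np.atleast_2d(P)@R.T+t;return np.stack([c[:,0]/c[:,2]*i['fx']+i['cx'],c[:,1]/c[:,2]*i['fy']+i['cy']],-1)
def save(n,im):cv2.imwrite('pics/'+n+'.png',im[:,:,::-1])
E
python3 - <<'E'
from h import *
np.set_printoptions(precision=4,suppress=True)
ims=[]
for c in('top','side'):
    im,d=read_camera(c);ims.append(im);np.savez('last_'+c,im=im,d=d)
    for t in('driver','box','head_left','head_right','stand_hole','spray','pliers','hammer','driver_grip'):
        try:
            for r in look_for(t,c)[:3]:print(c,t,round(r['conf'],2),np.array(r['at']),proj(c,r['at'])[0].round())
        except Exception as e:print(c,t,e)
save('top',ims[0]);save('side',ims[1])
s=read_state();print(s['clock'],s['tool_rot'],s['ee_pos'])
E
```

```text
top driver 0.5 [0.514  0.3216 0.1402] [175. 216.]
top driver 0.34 [ 0.6163 -0.4886  0.0241] [427. 191.]
top box 0.63 [0.6645 0.0255 0.1223] [272. 170.]
top box 0.45 [0.6569 0.0273 0.1188] [272. 172.]
top head_left 0.66 [0.655  0.0267 0.1179] [272. 173.]
top head_right 0.83 [0.6558 0.0297 0.1203] [271. 173.]
top stand_hole 0.95 [0.5088 0.3121 0.0802] [182. 219.]
top stand_hole 0.95 [0.432  0.4551 0.0817] [136. 242.]
top stand_hole 0.88 [0.3699 0.335  0.0808] [174. 263.]
top spray 0.91 [ 0.4529 -0.318   0.1689] [385. 238.]
top pliers 0.7 [0.6337 0.4102 0.0124] [158. 183.]
top hammer 0.88 [ 0.6145 -0.4834  0.0243] [426. 192.]
top hammer 0.19 [0.514  0.3127 0.0802] [182. 217.]
side driver 0.77 [0.5111 0.3354 0.1173] [276. 284.]
side box 0.71 [0.6725 0.1018 0.0976] [239. 227.]
side box 0.26 [0.5147 0.3287 0.117 ] [275. 282.]
side head_left 0.92 [0.6493 0.0567 0.1134] [249. 215.]
side head_left 0.46 [0.636  0.4202 0.0163] [224. 326.]
side head_right 0.93 [0.6526 0.0617 0.116 ] [248. 215.]
side stand_hole 0.88 [0.5107 0.3569 0.0617] [274. 304.]
side stand_hole 0.74 [0.4278 0.4927 0.0793] [297. 346.]
side stand_hole 0.55 [0.3717 0.3689 0.0719] [325. 312.]
side spray 0.77 [ 0.453  -0.3042  0.1037] [323. 164.]
side pliers 0.68 [0.5148 0.3289 0.1203] [275. 281.]
side pliers 0.6 [0.634  0.4215 0.0136] [225. 328.]
side pliers 0.39 [ 0.624  -0.4814  0.0205] [286. 155.]
side hammer 0.69 [ 0.6235 -0.4786  0.0232] [286. 154.]
side driver_grip 0.63 [0.5178 0.33   0.1215] [274. 281.]
side driver_grip 0.56 [ 0.6256 -0.4811  0.024 ] [286. 154.]
1.0 [[-0.928   0.3725 -0.    ]
 [ 0.3725  0.928   0.    ]
 [ 0.      0.     -1.    ]] [0.2421 0.6032 0.2267]
```

View pics/top.png

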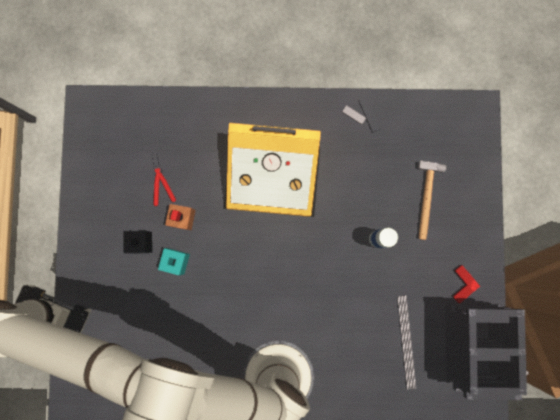

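View pics/side.png

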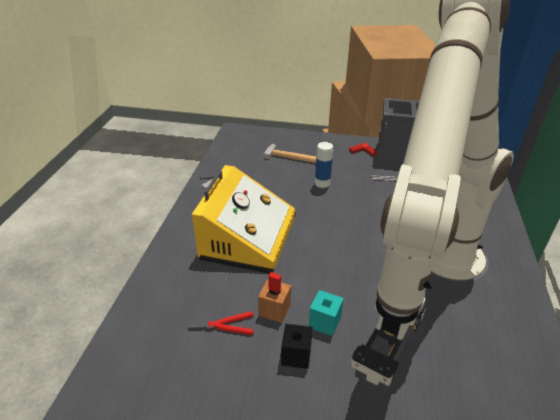

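Top view: the wooden stand with the red driver is at (179,217). The look-alikes are a black block at (137,242) and a teal one at (172,262). The brass screws are at (245,180) and (295,185). The wooden one fits the description, because only it is wood-coloured and holds the red handle. An enlarged crop will confirm it.

```bash
python3 - <<'E'
from h import *
np.set_printoptions(precision=4,suppress=True)
Z=np.load('last_top.npz');im,d=Z['im'],Z['d']
v,u=np.mgrid[:420,:560];P=unproj('top',u,v,d)
def rect(m):
    p=P[m][:,:2].astype(np.float32);r=cv2.minAreaRect(p*1000);return m.sum(),r,P[m].mean(0)
reg=(u>150)&(u<205)&(v>190)&(v<240)
print('stand',rect(reg&(abs(P[...,2]-.08)<.008)))
print('driver',rect(reg&(P[...,2]>.115)&(P[...,2]<.17)))
hsv=cv2.cvtColor(im,cv2.COLOR_RGB2HSV)
# cover plane
m=(u>235)&(u<312)&(v>150)&(v<210)&(hsv[...,1]<60)&(hsv[...,2]>120)&(d>0)
q=P[m];c=q.mean(0);n=np.linalg.svd(q-c,full_matrices=False)[2][2];n*=np.sign(n[2])
print('plane',c,n,np.degrees(np.arccos(n[2])),'yaw',np.degrees(np.arctan2(-n[1],-n[0])))
for (a,b) in((245,180),(295,185)):
    k=(abs(u-a)<9)&(abs(v-b)<9)&((P-c)@n>.003)
    print(k.sum(),P[k].mean(0),np.median((P[k]-c)@n), u[k].mean(),v[k].mean())
yel=(hsv[...,0]>18)&(hsv[...,0]<30)&(hsv[...,1]>150)&(u>215)&(u<330)&(v>115)&(v<225)
p=P[yel&(P[...,2]>.01)];print('box rect',cv2.minAreaRect((p[:,:2]*1000).astype(np.float32)))
A=cv2.resize(im[190:240,150:210],None,fx=6.5,fy=6.5,interpolation=cv2.INTER_CUBIC)
B=cv2.resize(im[165:205,230:310],None,fx=9.5,fy=6.5*1.25*1.0,interpolation=cv2.INTER_CUBIC)[:A.shape[0]]
B=cv2.resize(im[165:202,230:310],None,fx=5,fy=5,interpolation=cv2.INTER_CUBIC)
C=np.zeros((A.shape[0],A.shape[1]+B.shape[1],3),np.uint8);C[:,:A.shape[1]]=A;C[:B.shape[0],A.shape[1]:]=B
save('crop',C);i=camera_info('wrist');R=cv2.Rodrigues(np.array(i['rvec'],float))[0];s=read_state()
print('wristcam in tool',s['tool_rot'].__class__,np.array(s['tool_rot']).T@(-R.T@np.array(i['tvec']).ravel()-s['ee_pos']),np.array(s['tool_rot']).T@R.T,i['fx'])
E
```

```text
stand (np.int64(370), ((517.0608520507812, 326.4775390625), (71.77727508544922, 70.10589599609375), 79.46788024902344), array([0.5164, 0.3245, 0.0788]))
driver (np.int64(76), ((517.3189697265625, 327.1149597167969), (19.78875160217285, 31.323226928710938), 75.5819320678711), array([0.5163, 0.3252, 0.1359]))
plane [0.6384 0.0235 0.1069] [-0.5443  0.0416  0.8378] 33.08662848130766 yaw -4.368369582156824
111 [0.6287 0.111  0.1365] 0.008008208078112585 244.47747747747746 179.87387387387386
102 [ 0.6197 -0.0475  0.1091] 0.0083244003065619 295.2450980392157 184.77450980392157
box rect ((601.249755859375, 35.36790466308594), (290.0213623046875, 382.6936340332031), 83.99273681640625)
wristcam in tool <class 'numpy.ndarray'> [ 0.0811  0.0005 -0.1586] [[ 0.0003 -0.9553 -0.2955]
 [ 1.      0.0004 -0.0004]
 [ 0.0005 -0.2955  0.9553]] 374.99070158827635
```

View pics/crop.png

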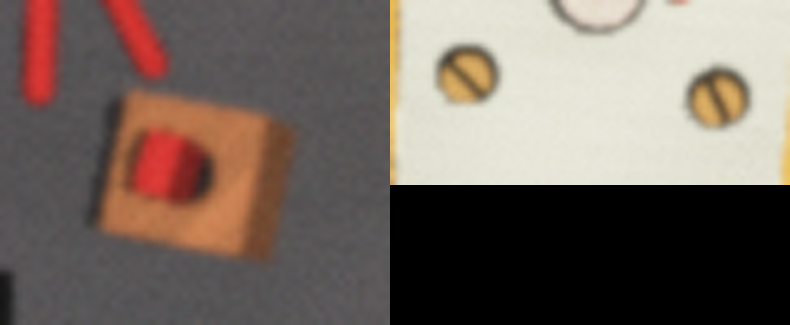

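The crop confirms it: the driver stands in the wooden block. The left slot leans about 45° from upper-left to lower-right, and the right slot about 25° off vertical. Next I move over the driver.

send_rows(
  deltas=[
    [[1, -1, 0, 0, 0, 0.2, 0], [1, -1, 0, 0, 0, 0.2, 0], [1, -1, 0, 0, 0, 0.2, 0], [1, -1, 0, 0, 0, 0.2, 0], [1, -1, 0, 0, 0, 0.2, 0], [1, -1, 0, 0, 0, 0.2, 0], [1, -1, 0, 0, 0, 0.2, 0], [1, -1, 0, 0, 0, 0.2, 0], [1, -1, 0, 0, 0, 0.2, 0], [1, -1, 0, 0, 0, 0.2, 0]],
  ],
)

```text
clock: 2.0
ee_pos: [0.4931, 0.3521, 0.2269]
tool_rot: [[-0.979, 0.205, 0.0], [0.205, 0.979, 0.0], [-0.0, 0.0, -1.0]]
ft_force: [0.2, 0.7, 0.2]
grip_width: 0.0916
gripper_force: 0.0
```

send_rows(
  deltas=[
    [[1, -1, 0, 0, 0, 0, 0], [0, 0, 0, 0, 0, 0, 0], [0, 0, 0, 0, 0, 0, 0]],
  ],
)

```text
clock: 2.3
ee_pos: [0.5178, 0.3273, 0.2266]
tool_rot: [[-0.978, 0.208, -0.0], [0.208, 0.978, 0.0], [0.0, -0.0, -1.0]]
ft_force: [0.3, 1.1, -0.2]
grip_width: 0.0915
gripper_force: 0.0
```

```bash
python3 - <<'E'
from h import *
np.set_printoptions(precision=4,suppress=True)
im,d=read_camera('wrist');save('w1',im)
v,u=np.mgrid[:420,:560];P=unproj('wrist',u,v,d)
hsv=cv2.cvtColor(im,cv2.COLOR_RGB2HSV);red=((hsv[...,0]<6)|(hsv[...,0]>174))&(hsv[...,1]>120)
near=(np.hypot(P[...,0]-.517,P[...,1]-.326)<.06)&(d>0)
for nm,m in(('top face',near&(abs(P[...,2]-.14)<.004)),('stand',near&(abs(P[...,2]-.08)<.004)),('collar',near&(abs(P[...,2]-.086)<.002)&~red)):
    print(nm,m.sum(),P[m].mean(0) if m.any() else '',cv2.minAreaRect((P[m][:,:2]*1000).astype(np.float32)) if m.any() else '')
    np.save('m_'+nm[:3],m)
s=read_state();print(s['clock'],s['ee_pos'],s['tool_rot'],s['joint_positions'],s['ft_force'])
E
```

```text
top face 1140 [0.5136 0.329  0.1404] ((514.6911010742188, 328.79150390625), (17.998138427734375, 32.14056396484375), 75.34210968017578)
stand 5167 [0.5103 0.3298 0.0808] ((515.157470703125, 328.64453125), (70.25593566894531, 70.81217956542969), 80.47114562988281)
collar 211 [0.5129 0.3264 0.0866] ((514.0081176757812, 328.815185546875), (30.619802474975586, 22.19623374938965), 77.3514633178711)
2.35 [0.5166 0.3287 0.2267] [[-0.9786  0.2057 -0.0006]
 [ 0.2057  0.9786  0.0007]
 [ 0.0007  0.0005 -1.    ]] [-0.3349  0.4241 -0.3626  1.6519  0.1639  1.0959  0.6203] [-0.6731  0.0485 -0.2914]
```

View pics/w1.png

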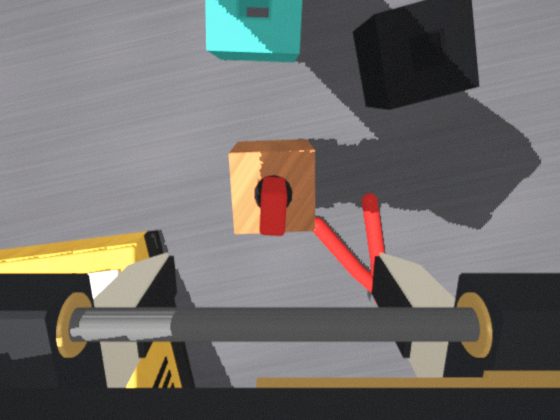

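The wrist view shows the wooden stand at (273,187) with the handle top at (273,205), centred between the fingers. Descending to grasp.

send_rows(
  deltas=[
    [[-0.1, 0.03, -0.9, 0, 0, -0.5, 0], [0, 0, -0.9, 0, 0, 0, 0], [0, 0, -0.9, 0, 0, 0, 0], [0, 0, -0.9, 0, 0, 0, 0], [0, 0, -0.9, 0, 0, 0, 0], [0, 0, -0.8, 0, 0, 0, 0], [0, 0, 0, 0, 0, 0, 0]],
  ],
)

```text
clock: 3.05
ee_pos: [0.5111, 0.3295, 0.0915]
tool_rot: [[-0.969, 0.245, -0.005], [0.245, 0.969, -0.002], [0.005, -0.003, -1.0]]
ft_force: [-0.6, 0.2, -1.1]
grip_width: 0.0918
gripper_force: 0.0
```

send_rows(
  deltas=[
    [[0, 0, 0, 0, 0, 0, 1], [0, 0, 0, 0, 0, 0, 1], [0, 0, 0, 0, 0, 0, 1], [0, 0, 0, 0, 0, 0, 1], [0, 0, 0, 0, 0, 0, 1], [0, 0, 0, 0, 0, 0, 1], [0, 0, 0, 0, 0, 0, 1], [0, 0, 0, 0, 0, 0, 1]],
  ],
  squeeze=50,
)

```text
clock: 3.85
ee_pos: [0.5146, 0.3289, 0.0942]
tool_rot: [[-0.969, 0.248, -0.0], [0.248, 0.969, -0.0], [0.0, -0.0, -1.0]]
ft_force: [0.7, 0.2, 0.3]
grip_width: 0.0321
gripper_force: 0.0
```

send_rows(
  deltas=[
    [[0, 0, 0, 0, 0, 0, 1], [0, 0, 0, 0, 0, 0, 1], [0, 0, 0, 0, 0, 0, 1], [0, 0, 0, 0, 0, 0, 1], [0, 0, 0, 0, 0, 0, 1], [0, 0, 0, 0, 0, 0, 1]],
  ],
)

```text
clock: 4.45
ee_pos: [0.5146, 0.3287, 0.0941]
tool_rot: [[-0.969, 0.248, -0.0], [0.248, 0.969, -0.0], [0.0, -0.0, -1.0]]
ft_force: [0.4, -1.1, 0.5]
grip_width: 0.0176
gripper_force: 50.0
```

send_rows(
  deltas=[
    [[0, 0, 0.3, 0, 0, 0, 1], [0, 0, 0.6, 0, 0, 0, 1], [0, 0, 0.8, 0, 0, 0, 1], [0, 0, 0.8, 0, 0, 0, 1], [0, 0, 1, 0, 0, 0, 1], [0, 0, 1, 0, 0, 0, 1], [0, 0, 1, 0, 0, 0, 1], [0, 0, 0, 0, 0, 0, 1], [0, 0, 0, 0, 0, 0, 1]],
  ],
)

```text
clock: 5.35
ee_pos: [0.5148, 0.3293, 0.2328]
tool_rot: [[-0.969, 0.248, 0.002], [0.248, 0.969, 0.001], [-0.001, 0.001, -1.0]]
ft_force: [0.5, 0.4, -3.5]
grip_width: 0.0177
gripper_force: 50.0
```

```bash
python3 - <<'E'
from h import *
np.set_printoptions(precision=4,suppress=True)
s=read_state();print(s['clock'],s['ee_pos'],s['tool_rot'],s['joint_positions'],s['ft_force'],s['grip_width'],s['gripper_force'])
im,d=read_camera('side');save('s2',im[180:330,180:400].repeat(3,0).repeat(3,1))
# box via wrist
im,d=read_camera('wrist')
for t in('head_left','head_right','box','driver'):
    for r in look_for(t,'wrist')[:3]:print(t,round(r['conf'],2),np.array(r['at']))
E
```

```text
5.35 [0.5148 0.3293 0.2328] [[-0.9687  0.248   0.0017]
 [ 0.248   0.9687  0.0011]
 [-0.0014  0.0014 -1.    ]] [-0.3414  0.414  -0.3568  1.6509  0.1583  1.1032  0.5783] [ 0.4932  0.3676 -3.468 ] 0.017699188663556527 49.99967694282532
head_right 0.96 [0.5722 0.091  0.0626]
box 0.56 [0.565  0.1011 0.051 ]
driver 0.8 [0.5028 0.3289 0.2652]
```

View pics/s2.png

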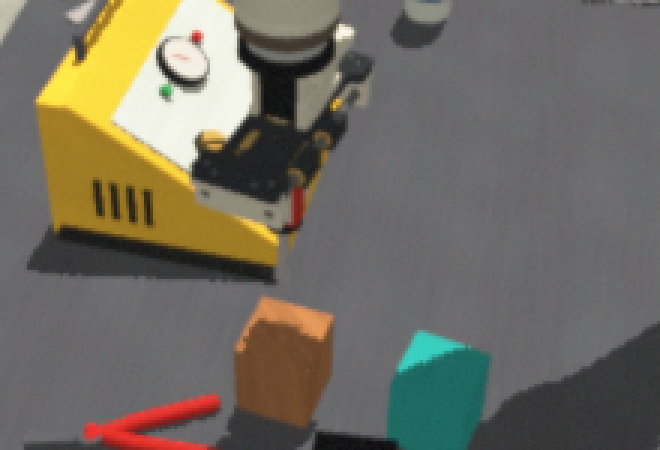

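Driver is held and clear of the stand. Now I tilt the tool to the cover normal and move over the cover for a close look.

send_rows(
  deltas=[
    [[0, -1, 0.4, 0, 0, 0.2, 1], [0, -1, 0.4, 0, 0, 0.2, 1], [0, -1, 0.4, -0.05, -0.64, 0.2, 1], [0, -1, 0.4, -0.05, -0.64, 0.2, 1], [0, -1, 0.4, -0.05, -0.64, 0.2, 1], [0, -1, 0, -0.05, -0.64, 0.2, 1], [0, -1, 0, -0.05, -0.64, 0.2, 1], [0, -1, 0, -0.05, -0.64, 0.2, 1], [0, -1, 0, -0.05, -0.64, 0.2, 1], [0, -1, 0, -0.05, -0.64, 0.2, 1]],
  ],
)

```text
clock: 6.65
ee_pos: [0.514, 0.078, 0.2813]
tool_rot: [[-0.898, 0.066, 0.434], [0.072, 0.997, -0.003], [-0.433, 0.028, -0.901]]
ft_force: [-0.4, -0.2, -1.5]
grip_width: 0.0176
gripper_force: 50.0
```

send_rows(
  deltas=[
    [[0, -1, 0, -0.05, -0.64, 0, 1], [0, -1, 0, -0.05, -0.64, 0, 1], [0, 0, 0, 0, 0, 0, 1], [0, 0, 0, 0, 0, 0, 1], [0, 0, 0, 0, 0, 0, 1]],
  ],
)

```text
clock: 7.15
ee_pos: [0.5151, 0.03, 0.282]
tool_rot: [[-0.845, 0.063, 0.531], [0.068, 0.998, -0.01], [-0.53, 0.028, -0.847]]
ft_force: [-0.4, -0.2, -0.7]
grip_width: 0.0177
gripper_force: 50.0
```

```bash
cat > meas.py <<'E'
from h import *
np.set_printoptions(precision=4,suppress=True)
im,d=read_camera('wrist');s=read_state();np.savez('last_w',im=im,d=d)
v,u=np.mgrid[:420,:560];P=unproj('wrist',u,v,d)
hsv=cv2.cvtColor(im,cv2.COLOR_RGB2HSV)
m=(hsv[...,1]<50)&(hsv[...,2]>130)&(d>0)&(P[...,2]>.05)&(P[...,2]<.2)&(P[...,0]>.53)&(abs(P[...,1]-.03)<.15)
q=P[m]
for _ in range(4):
    c=q.mean(0);n=np.linalg.svd((q-c)[::5],full_matrices=False)[2][2];n*=np.sign(n[2]);q=q[abs((q-c)@n)<.003]
print('plane',len(q),c,n,'tilt',np.degrees(np.arccos(n[2])),'yaw',np.degrees(np.arctan2(-n[1],-n[0])))
br=(hsv[...,0]>10)&(hsv[...,0]<24)&(hsv[...,1]>80)&(d>0)
x=np.array([0,0,1])-n*n[2];x/=np.linalg.norm(x);y=np.cross(n,x);print('x',x,'y',y)
for nm,g in(('L',(.629,.111)),('R',(.62,-.0475))):
    h=(P-c)@n
    k=(np.hypot(P[...,0]-g[0],P[...,1]-g[1])<.028)&(h>.004)&(h<.02)
    if k.sum()<20:print(nm,'none');continue
    top=np.median(h[k]);pl=np.stack([(P[k]-c)@x,(P[k]-c)@y],-1);(a,b),r=cv2.minEnclosingCircle((pl*1000).astype(np.float32))
    C=c+x*a/1e3+y*b/1e3+n*top
    print(nm,k.sum(),'h',top,'r',r,'centre',C,'mean',P[k].mean(0),proj('wrist',C)[0])
print(s['clock'],s['ee_pos'],s['tool_rot'],s['joint_positions'],s['ft_force'])
E
python3 meas.py; python3 -c "
from h import *
save('w3',np.load('last_w.npz')['im'])"
```

```text
plane 37909 [0.623  0.0319 0.0988] [-0.5288  0.0417  0.8477] tilt 32.034957767543155 yaw -4.511058008638561
x [ 0.8451 -0.0667  0.5304] y [0.0787 0.9969 0.    ]
L 834 h 0.011454580680297474 r 19.697603225708008 centre [0.6291 0.1124 0.1121] mean [0.6294 0.1122 0.1107] [358.551  180.1686]
R 874 h 0.011492277450845042 r 19.861774444580078 centre [ 0.6166 -0.0463  0.1122] mean [ 0.617  -0.0464  0.111 ] [196.533  181.4409]
7.2 [0.5152 0.0301 0.282 ] [[-0.8452  0.0625  0.5308]
 [ 0.0678  0.9977 -0.0096]
 [-0.5301  0.0278 -0.8474]] [ 0.0028 -0.1375 -0.1729  2.2852  0.1823  0.4477  1.1826] [-0.3346  0.1926 -2.4742]
```

View pics/w3.png

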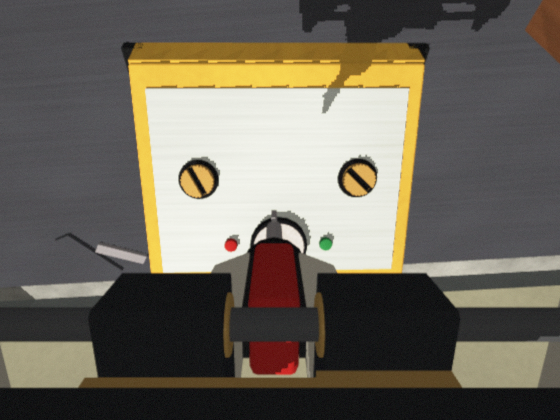

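The picture shows the heads at (198,180) for the right screw and (359,179) for the left, both with clear slots, and the blade tip near (274,213). Next I fit the slot angles and check where the tip is.

```bash
cat > slot.py <<'E'
from h import *
np.set_printoptions(precision=4,suppress=True)
im=np.load('last_w.npz')['im'];d=np.load('last_w.npz')['d']
n=np.array([-.529,.0417,.8477]);n/=np.linalg.norm(n);x=np.array([0,0,1])-n*n[2];x/=np.linalg.norm(x);y=np.cross(n,x)
v,u=np.mgrid[:420,:560];P=unproj('wrist',u,v,d);g0=cv2.cvtColor(im,cv2.COLOR_RGB2GRAY)
hsv=cv2.cvtColor(im,cv2.COLOR_RGB2HSV)
for nm,C in(('L',[.6291,.1124,.1121]),('R',[.6166,-.0463,.1122])):
    C=np.array(C)
    for it in range(3):
        br=(hsv[...,0]>10)&(hsv[...,0]<24)&(hsv[...,1]>80)&(d>0)&(np.linalg.norm(P-C,axis=-1)<.022)
        hh=np.median((P[br]-C)@n);pl=np.stack([(P[br]-C)@x,(P[br]-C)@y],-1);(a,b),r=cv2.minEnclosingCircle((pl*1000).astype(np.float32))
        C=C+x*a/1e3+y*b/1e3+n*hh
    A,B=np.meshgrid(np.arange(-20,20.01,.25),np.arange(-20,20.01,.25))
    W=(C+A[...,None]/1e3*x+B[...,None]/1e3*y).reshape(-1,3);uv=proj('wrist',W).reshape(*A.shape,2).astype(np.float32)
    g=cv2.remap(g0,uv[...,0],uv[...,1],cv2.INTER_LINEAR)
    k=(np.hypot(A,B)<12);thr=np.percentile(g[k],[5,90]).mean();k&=g<thr
    pc=np.stack([A[k],B[k]],-1);mu=pc.mean(0);e=np.linalg.svd(pc-mu,full_matrices=False)[2][0]
    ang=np.degrees(np.arctan2(e[1],e[0]));ang=(ang+90)%180-90
    print(nm,'C',C,'r',r,'slot deg from x to y',ang,'off',mu,k.sum())
    cv2.imwrite('rect_%s.png'%nm,g)
s=read_state();R=np.array(s['tool_rot']);t=s['ee_pos']+R[:,2]*.084
print('tip',t,proj('wrist',t),'tool x ang in cover',np.degrees(np.arctan2(R[:,0]@y,R[:,0]@x)),'tool z.n',np.degrees(np.arccos(-R[:,2]@n)))
E
python3 slot.py; python3 -c "
from h import *
im=np.load('last_w.npz')['im'];a=cv2.resize(im[150:270,220:340],None,fx=5,fy=5,interpolation=cv2.INTER_CUBIC);save('tip',a)"
```

```text
L C [0.6297 0.1145 0.1125] r 17.9531307220459 slot deg from x to y 46.50042889338644 off [ 0.3634 -0.2706] 2238
R C [ 0.6174 -0.0471  0.1127] r 17.866647720336914 slot deg from x to y 26.66586268521482 off [-0.5334  0.945 ] 2110
tip [0.5598 0.0293 0.2109] [[272.6789 217.5677]] tool x ang in cover 179.93512583164613 tool z.n 1.8406441445323525
```

View pics/tip.png

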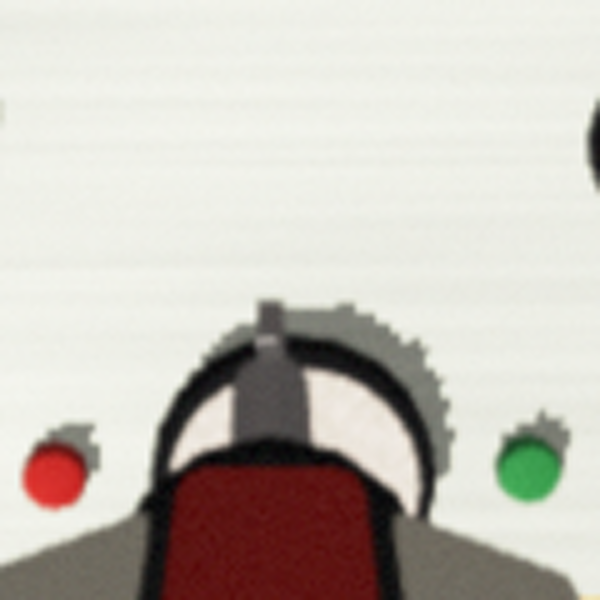

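```bash
cat >> slot.py <<'E'
print('---')
for nm,C in(('L',[.6295,.1133,.1125]),('R',[.6168,-.0462,.1125])):
    C=np.array(C);W=(C+A[...,None]/1e3*x+B[...,None]/1e3*y).reshape(-1,3);uv=proj('wrist',W).reshape(*A.shape,2).astype(np.float32)
    q=cv2.remap(im,uv[...,0],uv[...,1],cv2.INTER_LINEAR);hq=cv2.cvtColor(q,cv2.COLOR_RGB2HSV)
    k=((hq[...,1]>90)&(hq[...,2]>110)).astype(np.uint8)
    pts=np.argwhere(k);hull=cv2.convexHull(pts[:,::-1].astype(np.int32));e=cv2.fitEllipse(hull)
    print(nm,'brass centre off mm',np.array(e[0])*.25-20,'diam',np.array(e[1])*.25)
    D=cv2.remap(d,uv[...,0],uv[...,1],cv2.INTER_NEAREST)[k>0];U=uv[k>0]
    print('height off',np.median((unproj('wrist',U[:,0],U[:,1],D)-C)@n))
for uu in (272,274,275):
  for vv in range(208,222,2):
    p=unproj('wrist',uu,vv,d[vv,uu]);o=R.T@(p-s['ee_pos']);print(uu,vv,o,end=';')
E
python3 slot.py|sed -n '/---/,$p'
```

```text
---
L brass centre off mm [-0.9459 -0.5638] diam [31.9767 33.3743]
height off 0.00020118087658163307
R brass centre off mm [-0.5075 -0.0073] diam [32.2722 32.9567]
height off 0.00016207775624622878
272 208 [-0.0319 -0.0011  0.2116];272 210 [-0.0342 -0.0011  0.2121];272 212 [ 0.0056 -0.0004  0.0789];272 214 [ 0.0058 -0.0004  0.0738];272 216 [ 0.0053 -0.0004  0.0712];272 218 [ 0.0055 -0.0004  0.0666];272 220 [ 0.004  -0.0004  0.0671];274 208 [-0.0317  0.001   0.2112];274 210 [-0.0344  0.001   0.2127];274 212 [0.0059 0.0009 0.0779];274 214 [0.0056 0.0009 0.0745];274 216 [0.0056 0.0009 0.0703];274 218 [0.0053 0.0009 0.0672];274 220 [0.004  0.0009 0.0669];275 208 [-0.0321  0.002   0.2123];275 210 [-0.034   0.002   0.2116];275 212 [0.0059 0.0016 0.0779];275 214 [0.0058 0.0015 0.074 ];275 216 [0.0056 0.0015 0.0703];275 218 [0.0052 0.0015 0.0674];275 220 [0.0041 0.0015 0.0668];
```

```bash
cat > plan.py <<'E'
from h import *
import sys
from scipy.spatial.transform import Rotation as Ro
np.set_printoptions(precision=3,suppress=True)
n=np.array([-.529,.0417,.8477]);n/=np.linalg.norm(n);x=np.array([0,0,1])-n*n[2];x/=np.linalg.norm(x);y=np.cross(n,x)
H={'L':np.array([.6289,.1126,.1126]),'R':np.array([.6164,-.0462,.1126])}
OFF=np.array([-.002,.0006,.084])
def target(C,ang,h,off=OFF,dx=0,dy=0):
    a=np.radians(ang);X=np.cos(a)*x+np.sin(a)*y;Z=-n;Rt=np.stack([X,np.cross(Z,X),Z],1)
    return C+n*h+x*dx+y*dy-Rt@off,Rt
def show(C,ang,h,off=OFF,**k):
    s=read_state();p,Rt=target(C,ang,h,off,**k);R=np.array(s['tool_rot'])
    dp=(p-s['ee_pos'])/.025;rv=np.degrees(Ro.from_matrix(Rt@R.T).as_rotvec())/5
    print('target',p,'shift units',dp,'turn units',rv,'rows min',max(abs(np.r_[dp,rv])))
    tip=np.array(s['ee_pos'])+R@off-C
    print('tip rel head x,y,n mm',1e3*np.array([tip@x,tip@y,tip@n]),'tool x ang',np.degrees(np.arctan2(R[:,0]@y,R[:,0]@x))%360,'tilt',np.degrees(np.arccos(-R[:,2]@n)),'j',s['joint_positions'],'t',s['clock'],'F',s['ft_force'],'M',s['torque'],'gw',s['grip_width'])
if __name__=='__main__':show(H[sys.argv[1]],float(sys.argv[2]),float(sys.argv[3])/1e3)
E
python3 plan.py L 226.5 25
```

```text
target [0.57  0.115 0.204] shift units [ 2.205  3.41  -3.102] turn units [-5.23   0.257  7.71 ] rows min 7.71008533667801
tip rel head x,y,n mm [  1.262 -87.876 116.41 ] tool x ang 179.93512583164613 tilt 1.8406441445323525 j [ 0.003 -0.137 -0.173  2.285  0.182  0.448  1.183] t 7.2 F [-0.335  0.193 -2.474] M [ 0.006  0.867 -0.009] gw 0.017793126180929257
```

send_rows(
  deltas=[
    [[0.22, 0.34, -0.31, -0.523, 0.026, 0.771, 1], [0.22, 0.34, -0.31, -0.523, 0.026, 0.771, 1], [0.22, 0.34, -0.31, -0.523, 0.026, 0.771, 1], [0.22, 0.34, -0.31, -0.523, 0.026, 0.771, 1], [0.22, 0.34, -0.31, -0.523, 0.026, 0.771, 1], [0.22, 0.34, -0.31, -0.523, 0.026, 0.771, 1], [0.22, 0.34, -0.31, -0.523, 0.026, 0.771, 1], [0.22, 0.34, -0.31, -0.523, 0.026, 0.771, 1], [0.22, 0.34, -0.31, -0.523, 0.026, 0.771, 1], [0.22, 0.34, -0.31, -0.523, 0.026, 0.771, 1]],
  ],
)

```text
clock: 8.2
ee_pos: [0.5704, 0.1159, 0.2039]
tool_rot: [[-0.637, -0.561, 0.53], [-0.679, 0.733, -0.041], [-0.365, -0.386, -0.847]]
ft_force: [0.3, -0.5, -1.5]
grip_width: 0.0176
gripper_force: 50.0
```

send_rows(
  deltas=[
    [[0, 0, 0, 0, 0, 0, 1], [0, 0, 0, 0, 0, 0, 1], [0, 0, 0, 0, 0, 0, 1]],
  ],
)

```text
clock: 8.5
ee_pos: [0.5697, 0.1138, 0.2045]
tool_rot: [[-0.64, -0.556, 0.529], [-0.675, 0.737, -0.043], [-0.366, -0.385, -0.847]]
ft_force: [-0.3, -1.0, -1.6]
grip_width: 0.0177
gripper_force: 50.0
```

```bash
python3 plan.py L 226.5 25; python3 - <<'E'
from h import *
im,d=read_camera('wrist');np.savez('last_w',im=im,d=d)
from plan import *
c=proj('wrist',H['L'])[0];print(c,proj('wrist',H['R'])[0])
s=read_state();print(proj('wrist',s['ee_pos']+np.array(s['tool_rot'])@OFF))
save('w5',cv2.resize(im[80:280,170:410],None,fx=3,fy=3,interpolation=cv2.INTER_CUBIC))
E
```

```text
target [0.57  0.115 0.204] shift units [ 0.024  0.06  -0.   ] turn units [-0.009  0.007  0.035] rows min 0.060386217556315236
tip rel head x,y,n mm [-0.35  -1.63  25.259] tool x ang 226.32542506494832 tilt 0.06094682335952179 j [-0.121  0.145 -0.296  2.221  0.841  0.395  1.173] t 8.5 F [-0.286 -1.044 -1.648] M [ 0.121  0.896 -0.031] gw 0.01772323617358527
[275.069 210.624] [108.476  43.504]
[[273.476 219.503]]
```

View pics/w5.png

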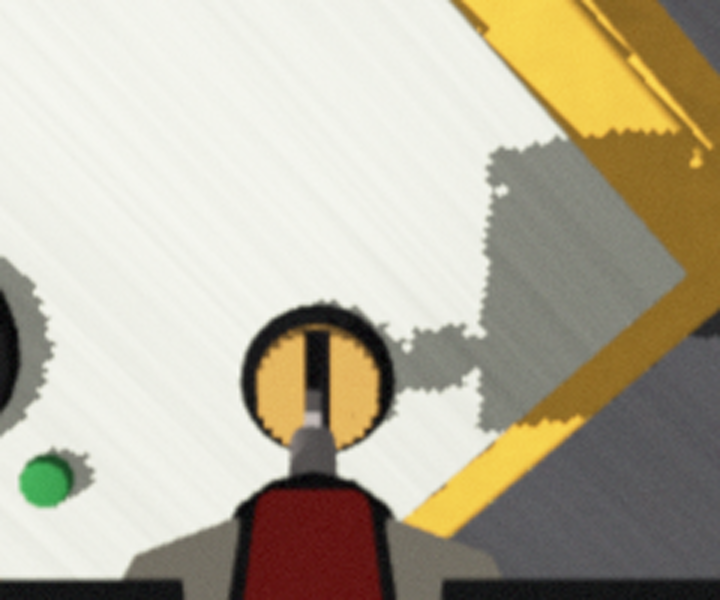

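The blade tip at about (274,213) in full-frame pixels sits over the slot, which runs vertically near column 275.6, so the angle is right. I'll fit the sideways error within this one image.

```bash
cat > lat.py <<'E'
from h import *
np.set_printoptions(precision=2,suppress=True,linewidth=150)
Z=np.load('last_w.npz');im,d=Z['im'],Z['d'];g=cv2.cvtColor(im,cv2.COLOR_RGB2GRAY).astype(float);i=camera_info('wrist')
hsv=cv2.cvtColor(im,cv2.COLOR_RGB2HSV)
print(i['cx'],i['cy'])
for vv in range(184,226,2):
    r=g[vv,262:288]
    print(vv,g[vv,264:288].astype(int),(d[vv,274]*1000).round(),(d[vv,266]*1000).round())
E
python3 lat.py
```

```text
273.75243215883637 210.02267006152692
184 [141  85  42  32  28  27  24  26  22  24  22  25  25  23  20  22  20  24  26  23  24  29  40  67] 285.0 284.0
186 [23 30 26 26 27 22 28 28 24 24 25 26 27 24 23 18 15 18 24 22 25 28 21 25] 284.0 285.0
188 [25 28 27 32 33 42 49 58 72 76 92 92 87 83 75 61 54 41 31 28 25 21 23 16] 285.0 286.0
190 [ 28  50  87  94  90  91  85  60  52  49  41  43  46  48  52  62  91 100  93  78  69  50  34  24] 282.0 287.0
192 [ 95  98  97 123 153 160 157  95  33  16  14  25  21  24  24  53 140 159 161 142 112  94  89  79] 282.0 283.0
194 [173 182 184 187 185 184 182 111  40  18  16  15  15  22  25  59 159 185 189 185 185 181 184 166] 283.0 277.0
196 [184 187 188 187 186 188 180 114  41  23  14  15  19  16  25  64 159 182 186 188 188 186 182 187] 283.0 277.0
198 [189 185 188 188 186 187 181 111  40  12  16  16  18  22  30  58 161 188 185 187 184 186 190 186] 283.0 277.0
200 [186 189 189 187 186 187 183 113  42  15  14  15  14  19  28  63 162 184 191 190 186 186 187 186] 284.0 279.0
202 [188 186 186 188 187 187 180 115  39  15  12  16  21  24  21  55 161 185 187 188
[... 583 characters left out ...]
186] 249.0 281.0
214 [187 188 187 188 187 187 185 136  97  85  84  84  69  42  28  55 162 185 187 189 189 188 188 188] 245.0 281.0
216 [186 189 188 187 189 187 184 144 103  94  93  91  77  47  26  54 160 184 188 183 189 187 187 186] 241.0 283.0
218 [186 187 186 186 186 188 189 185 180 181 179 179 147  77  30  58 159 187 187 187 188 185 188 175] 238.0 283.0
220 [188 186 188 188 189 188 189 189 185 185 186 183 154  81  31  51 158 186 191 189 188 187 187 187] 238.0 283.0
222 [187 190 187 187 179 162 141 135 128 118 119 130 114  83  62  70 162 185 186 190 187 186 187 189] 238.0 284.0
224 [187 188 184 169 136 113 104  95  92  87  81  81  78  76  75  84 114 167 187 187 186 189 187 185] 236.0 284.0
```

send_rows(
  deltas=[
    [[0, 0.07, 0, 0, 0, 0, 1], [0, 0, 0, 0, 0, 0, 1], [0.106, -0.008, -0.17, 0, 0, 0, 1], [0.106, -0.008, -0.17, 0, 0, 0, 1], [0.106, -0.008, -0.17, 0, 0, 0, 1], [0.106, -0.008, -0.17, 0, 0, 0, 1], [0.084, -0.007, -0.136, 0, 0, 0, 1], [0.042, -0.003, -0.068, 0, 0, 0, 1], [0.042, -0.003, -0.068, 0, 0, 0, 1], [0, 0, 0, 0, 0, 0, 1]],
  ],
)

```text
clock: 9.55
ee_pos: [0.5844, 0.1146, 0.1801]
tool_rot: [[-0.64, -0.558, 0.529], [-0.676, 0.735, -0.043], [-0.365, -0.385, -0.848]]
ft_force: [-0.7, -0.2, -1.8]
grip_width: 0.0177
gripper_force: 50.0
```

```bash
python3 plan.py L 226.5 -5; python3 - <<'E'
from h import *
im,d=read_camera('wrist');np.savez('last_w',im=im,d=d)
E
python3 lat.py; python3 plan.py L 226.5 -5
```

```text
target [0.586 0.114 0.179] shift units [ 0.07  -0.021 -0.043] turn units [0.002 0.002 0.016] rows min 0.06976931123632735
tip rel head x,y,n mm [-0.919  0.3   -3.138] tool x ang 226.43644131491385 tilt 0.05213005622545731 j [-0.154  0.212 -0.254  2.212  0.968  0.361  1.055] t 9.55 F [-0.725 -0.201 -1.817] M [ 0.096  0.895 -0.015] gw 0.017716703547466395
273.75243215883637 210.02267006152692
184 [239 238 238 237 235 237 238 238 238 239 239 240 239 238 239 239 239 237 238 237 239 239 240 238] 258.0 257.0
186 [241 241 240 237 234 235 237 237 238 235 221 232 239 239 236 223 233 237 237 237 236 238 237 239] 259.0 259.0
188 [241 239 222 214 231 232 223 200 188 148 120 131 182 194 165 135 145 193 231 237 237 235 218 231] 259.0 259.0
190 [194 123  69  47  58  56  50  32  22  28  29  29  24  29  32  41  68  73 107 172 192 160 137 146] 256.0 260.0
192 [24 24 29 24 25 18 26 26 25 23 27 18 23 25 24 26 19 23 22 27 26 43 67 92] 258.0 257.0
194 [27 24 20 25 23 22 25 19 26 21 25 24 29 20 21 17 18 27 20 28 25 24 22 21] 256.0 258.0
196 [29 24 30 35 40 50 50 59 59 60 64 54 46 41 36 28 22 18 23 27 21 20
[... 1242 characters left out ...]
0 252.0
220 [190 186 184 178 128  54  41 124 171 183 185 181 147  83  81  93  98  95  95  95  99  94  96  97] 240.0 254.0
222 [186 188 185 185 141  93  85 119 123 114 120 123 103  78  81  94  96  98  96  97  99  96  98  98] 239.0 252.0
224 [186 188 184 164 132 115 101  96  87  87  82  81  78  77  78  81  85  93  94  97  98  98  95  91] 235.0 254.0
target [0.586 0.114 0.179] shift units [ 0.07  -0.02  -0.051] turn units [0.001 0.004 0.017] rows min 0.06951112943180515
tip rel head x,y,n mm [-0.797  0.296 -2.985] tool x ang 226.4319118849004 tilt 0.05346668497121839 j [-0.154  0.212 -0.254  2.212  0.967  0.361  1.056] t 9.6 F [ 0.293  0.097 -1.912] M [0.15  0.914 0.043] gw 0.017864016435760802
```

send_rows(
  deltas=[
    [[0.032, -0.002, -0.05, 0, 0, 0, 1], [0.032, -0.002, -0.05, 0, 0, 0, 1], [0, 0, 0, 0, 0, 0, 1], [0, 0, 0, 0, 0, 0, 1]],
  ],
)

```text
clock: 10.0
ee_pos: [0.586, 0.1145, 0.1779]
tool_rot: [[-0.64, -0.558, 0.529], [-0.676, 0.735, -0.043], [-0.365, -0.385, -0.847]]
ft_force: [-0.3, 0.1, -2.3]
grip_width: 0.0178
gripper_force: 50.0
```

```bash
python3 plan.py L 226.5 -5
```

```text
target [0.586 0.114 0.179] shift units [ 0.005 -0.015  0.046] turn units [0.001 0.005 0.017] rows min 0.04598771876919927
tip rel head x,y,n mm [-0.696  0.287 -5.895] tool x ang 226.42853436379121 tilt 0.056092848228323944 j [-0.157  0.218 -0.249  2.211  0.98   0.357  1.044] t 10.0 F [-0.281  0.146 -2.342] M [ 0.146  0.872 -0.009] gw 0.01776937678876365
```

Blade is in the slot with no contact force. Turning clockwise.

send_rows(
  deltas=[
    [[0, 0.003, 0, 0.529, -0.042, -0.848, 1], [0, 0.003, 0, 0.529, -0.042, -0.848, 1], [0, 0.003, 0, 0.529, -0.042, -0.848, 1], [0, 0.003, 0, 0.529, -0.042, -0.848, 1], [0, 0.003, 0, 0.529, -0.042, -0.848, 1], [0, 0, 0, 0, 0, 0, 1]],
  ],
)

```text
clock: 10.6
ee_pos: [0.586, 0.1152, 0.1779]
tool_rot: [[-0.815, -0.235, 0.529], [-0.302, 0.952, -0.042], [-0.494, -0.194, -0.847]]
ft_force: [0.1, 0.6, -2.7]
grip_width: 0.0174
gripper_force: 50.0
```

```bash
cat > lookat.py <<'E'
import sys
from plan import *
k=sys.argv[1];show(H[k],float(sys.argv[2]),-.005)
s=read_state();print('axial torque',np.dot(s['torque'],n))
im,d=read_camera('top');A=cv2.getRectSubPix(im,(36,36),(244.5,180) if k=='L' else (295.2,184.8))
im,d=read_camera('side');np.savez('last_s',im=im,d=d)
E
python3 lookat.py L 201
```

```text
target [0.586 0.115 0.179] shift units [-0.014 -0.018  0.03 ] turn units [ 0.051 -0.001 -0.066] rows min 0.06635774779497255
tip rel head x,y,n mm [-0.117  0.425 -5.796] tool x ang 201.41582074372803 tilt 0.041615727950983415 j [-0.217  0.215 -0.184  2.212  0.954  0.346  0.627] t 10.6 F [ 0.057  0.576 -2.655] M [0.174 0.908 0.184] gw 0.01742731529093112
axial torque 0.10184413441127449
```

Axial torque rose by about 0.15 N·m, so the screw is engaged and turning. Continuing.

send_rows(
  deltas=[
    [[0, 0.003, 0, 0.529, -0.042, -0.848, 1], [0, 0.003, 0, 0.529, -0.042, -0.848, 1], [0, 0.003, 0, 0.529, -0.042, -0.848, 1], [0, 0.003, 0, 0.529, -0.042, -0.848, 1], [0, 0.003, 0, 0.529, -0.042, -0.848, 1], [0, 0.003, 0, 0.529, -0.042, -0.848, 1], [0, 0.003, 0, 0.529, -0.042, -0.848, 1], [0, 0.003, 0, 0.529, -0.042, -0.848, 1], [0, 0.003, 0, 0.529, -0.042, -0.848, 1], [0, 0.003, 0, 0.529, -0.042, -0.848, 1]],
  ],
)

```text
clock: 11.7
ee_pos: [0.5863, 0.1166, 0.1782]
tool_rot: [[-0.704, 0.474, 0.529], [0.536, 0.843, -0.041], [-0.466, 0.255, -0.848]]
ft_force: [1.5, 2.1, -3.1]
grip_width: 0.0177
gripper_force: 50.0
```

send_rows(
  deltas=[
    [[0, 0, 0, 0.529, -0.042, -0.848, 1], [0, 0, 0, 0.529, -0.042, -0.848, 1], [0, 0, 0, 0.529, -0.042, -0.848, 1], [0, 0, 0, 0.529, -0.042, -0.848, 1], [0, 0, 0, 0, 0, 0, 1]],
  ],
)

```text
clock: 12.2
ee_pos: [0.5867, 0.117, 0.1785]
tool_rot: [[-0.502, 0.684, 0.53], [0.791, 0.611, -0.04], [-0.351, 0.398, -0.847]]
ft_force: [3.0, 2.2, -3.6]
grip_width: 0.0177
gripper_force: 50.0
```

```bash
python3 lookat.py L 131.5
```

```text
target [0.586 0.117 0.179] shift units [-0.041  0.005  0.007] turn units [-0.012  0.007 -0.01 ] rows min 0.0405254526919796
tip rel head x,y,n mm [ 0.823  0.084 -5.682] tool x ang 131.50881614535305 tilt 0.08831584361092856 j [-0.397  0.209  0.012  2.215  0.867  0.313 -0.521] t 12.2 F [ 2.977  2.176 -3.623] M [0.561 0.382 0.568] gw 0.01769985789351704
axial torque 0.20099154448655077
```

send_rows(
  deltas=[
    [[0, 0, 0, 0.529, -0.042, -0.848, 1], [0, 0, 0, 0, 0, 0, 1]],
  ],
)

```text
clock: 12.5
ee_pos: [0.5868, 0.117, 0.1786]
tool_rot: [[-0.44, 0.725, 0.53], [0.841, 0.54, -0.04], [-0.315, 0.428, -0.847]]
ft_force: [5.5, 3.1, -4.3]
grip_width: 0.0182
gripper_force: 50.0
```

```bash
python3 lookat.py L 126.5
```

```text
target [0.586 0.117 0.179] shift units [-0.041  0.011  0.005] turn units [-0.014  0.01  -0.011] rows min 0.04111496707174478
tip rel head x,y,n mm [ 0.889 -0.056 -5.652] tool x ang 126.50454341961414 tilt 0.10150017107127542 j [-0.411  0.209  0.027  2.216  0.86   0.31  -0.602] t 12.5 F [ 5.508  3.081 -4.294] M [0.652 0.175 0.886] gw 0.018240296440216353
axial torque 0.4132650482919195
```

send_rows(
  deltas=[
    [[0, 0, 0, 0.529, -0.042, -0.848, 1], [0, 0, 0, 0, 0, 0, 1]],
  ],
)

```text
clock: 12.8
ee_pos: [0.5872, 0.1169, 0.1788]
tool_rot: [[-0.375, 0.76, 0.53], [0.885, 0.464, -0.04], [-0.277, 0.454, -0.847]]
ft_force: [6.6, 2.4, -4.9]
grip_width: 0.0179
gripper_force: 50.0
```

```bash
python3 lookat.py L 121.5
```

```text
target [0.586 0.117 0.179] shift units [-0.052  0.019 -0.004] turn units [-0.013  0.016 -0.012] rows min 0.05208061978708045
tip rel head x,y,n mm [ 1.294 -0.238 -5.625] tool x ang 121.51285597005015 tilt 0.11937553877315497 j [-0.425  0.209  0.042  2.216  0.853  0.308 -0.682] t 12.8 F [ 6.574  2.436 -4.869] M [ 0.517 -0.161  0.815] gw 0.017887172294832897
axial torque 0.41107438705958216
```

Torque jumped to 0.41 N·m and stayed there, so this is the hard stop. Back off the play, withdraw, and check the slot.

send_rows(
  deltas=[
    [[0, 0, 0, -0.529, 0.042, 0.848, 1], [0, 0, 0, -0.529, 0.042, 0.848, 1], [0, 0, 0, 0, 0, 0, 1]],
  ],
)

```text
clock: 13.2
ee_pos: [0.5868, 0.1167, 0.1786]
tool_rot: [[-0.503, 0.683, 0.53], [0.79, 0.612, -0.04], [-0.352, 0.398, -0.847]]
ft_force: [3.8, 3.0, -3.5]
grip_width: 0.0176
gripper_force: 50.0
```

send_rows(
  deltas=[
    [[-0.08, 0.006, 0.13, 0, 0, 0, 1], [-0.13, 0.01, 0.2, 0, 0, 0, 1], [-0.21, 0.016, 0.34, 0, 0, 0, 1], [-0.21, 0.016, 0.34, 0, 0, 0, 1], [0, 0, 0, 0, 0, 0, 1], [0, 0, 0, 0, 0, 0, 1]],
  ],
)

```text
clock: 13.8
ee_pos: [0.57, 0.1158, 0.2031]
tool_rot: [[-0.498, 0.688, 0.528], [0.793, 0.608, -0.044], [-0.351, 0.397, -0.848]]
ft_force: [-0.4, 0.1, -2.1]
grip_width: 0.0176
gripper_force: 50.0
```

```bash
python3 plan.py L 131.5 25;  python3 plan.py R 206.7 25; python3 - <<'E'
from h import *
im,d=read_camera('wrist');np.savez('last_w',im=im,d=d)
save('w7',cv2.resize(im[80:280,170:410],None,fx=3,fy=3,interpolation=cv2.INTER_CUBIC))
E
python3 slot.py
```

```text
target [0.57  0.118 0.204] shift units [-0.006  0.101  0.038] turn units [ 0.002 -0.011  0.044] rows min 0.10140089657741103
tip rel head x,y,n mm [-0.291 -2.707 24.017] tool x ang 131.32129379568573 tilt 0.13916161002660804 j [-0.373  0.139 -0.032  2.227  0.77   0.37  -0.43 ] t 13.8 F [-0.445  0.052 -2.14 ] M [-0.029  0.84   0.027] gw 0.01757448826082985
target [ 0.557 -0.043  0.204] shift units [-0.505 -6.352  0.043] turn units [-7.949  0.634 12.794] rows min 12.794033411081406
tip rel head x,y,n mm [ -0.306 156.584  24.026] tool x ang 131.32129379568573 tilt 0.13916161002660804 j [-0.373  0.139 -0.032  2.227  0.77   0.37  -0.43 ] t 13.8 F [-0.445  0.052 -2.14 ] M [-0.029  0.84   0.027] gw 0.01757448826082985
L C [0.6296 0.112  0.1126] r 17.84100914001465 slot deg from x to y -37.73566257079398 off [ 0.6673 -1.2184] 2952
  return _methods._mean(a, axis=axis, dtype=dtype,
  ret = ret.dtype.type(ret / rcount)
slot.py:17: RuntimeWarning: Mean of empty slice.
  pc=np.stack([A[k],B[k]],-1);mu=pc.mean(0);e=np.linalg.svd(pc-mu,full_matrices=False)[2][0]
  ret = um.true_divide(
Traceback (most recent call last):
  File "slot.py", line 17, in <module>
    pc=np.stack([A[k],B[k]],-1);mu=pc.mean(0);e=np.linalg.svd(pc-mu,full_matrices=False)[2][0]
                                                ~~~~~~~~~~~~~~~~~~~~~~~~~~~~~~~~~~~~~~~~~~~^^^
IndexError: index 0 is out of bounds for axis 0 with size 0
```

View pics/w7.png

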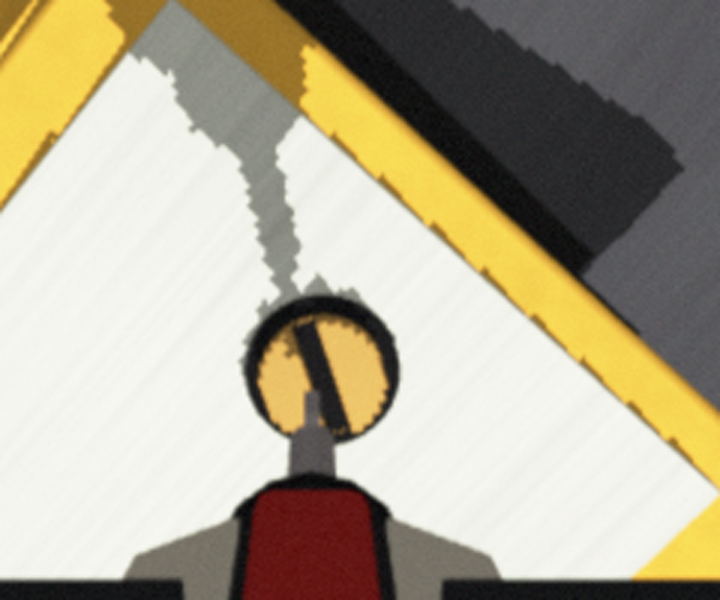

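The view shows the left head at (277,207) full-frame, and its slot is tilted about 17° from the blade axis. The tip is also about 2.7 mm off to the side. So the screw is about 12° short: the off-centre blade dragged it back when I reversed. I'll re-align numerically, re-turn, and withdraw without reversing.

send_rows(
  deltas=[
    [[0.03, 0.13, 0.01, -0.423, 0.034, 0.678, 1], [0, 0, 0, -0.423, 0.034, 0.678, 1], [0, 0, 0, -0.423, 0.034, 0.678, 1], [0, 0, 0, -0.423, 0.034, 0.678, 1], [0, 0, 0, 0, 0, 0, 1], [0, 0, 0, 0, 0, 0, 1]],
  ],
)

```text
clock: 14.45
ee_pos: [0.5709, 0.1197, 0.2029]
tool_rot: [[-0.669, 0.524, 0.528], [0.595, 0.803, -0.043], [-0.446, 0.285, -0.848]]
ft_force: [-0.3, 0.6, -1.3]
grip_width: 0.0178
gripper_force: 50.0
```

```bash
cat > vis.py <<'E'
from plan import *
import sys
im,d=read_camera('wrist');np.savez('last_w',im=im,d=d);s=read_state()
M=np.array([[.0003,-.9553,-.2955],[1,.0004,-.0004],[.0005,-.2955,.9553]]);o=np.array([.0811,.0005,-.1586])
i=camera_info('wrist');v,u=np.mgrid[:420,:560]
ray=np.stack([(u-i['cx'])/i['fx'],(v-i['cy'])/i['fy'],np.ones_like(u,float)],-1)@M.T
P=o+ray*d[...,None]
hsv=cv2.cvtColor(im,cv2.COLOR_RGB2HSV);g=cv2.cvtColor(im,cv2.COLOR_RGB2GRAY)
br=((hsv[...,0]>10)&(hsv[...,0]<24)&(hsv[...,1]>90)&(hsv[...,2]>110)&(np.hypot(P[...,0],P[...,1])<.025)&(P[...,2]>.07)&(P[...,2]<.125)&(d>0)).astype(np.uint8)
num,lab,st,_=cv2.connectedComponentsWithStats(cv2.morphologyEx(br,cv2.MORPH_CLOSE,np.ones((13,13))))
br&=(lab==1+np.argmax(st[1:,4])).astype(np.uint8)
zh=np.median(P[br>0][:,2]);Q=o+ray*((zh-o[2])/ray[...,2])[...,None]
# refine: outer contour from hull, take head centre by ellipse fit
h=cv2.convexHull(np.argwhere(br)[:,::-1].astype(np.int32))[:,0];e=cv2.fitEllipse((Q[h[:,1],h[:,0],:2]*1e3).astype(np.float32));c=np.array(e[0])
rr=np.hypot(Q[...,0]*1e3-c[0],Q[...,1]*1e3-c[1])
sl=(rr<13)&(g<60)&(P[...,2]>zh-.004)
p=Q[sl][:,:2]*1e3;mu=p.mean(0);D=np.linalg.svd(p-mu,full_matrices=False)[2][0];a=(np.degrees(np.arctan2(D[1],D[0]))+90)%180-90
nrm=np.array([-D[1],D[0]]);nrm*=np.sign(nrm[1])
w=np.ptp(np.percentile((p-mu)@nrm,[3,97]))
bl=(abs(P[...,0]-.004)<.006)&(abs(P[...,1])<.006)&(P[...,2]<.083)&(P[...,2]>.0685)&(d>0)&(g<150)
b=P[bl];bx=np.percentile(b[:,0],95)*1e3-8;by=np.percentile(b[:,1]*1e3,[3,97])
R=np.array(s['tool_rot']);A=np.degrees(np.arctan2(R[:,0]@y,R[:,0]@x))
print('head c',c,'diam',e[1],'zh',zh,'| slot dev deg in tool',a,'=> cover ang',(A-a)%180,'n',sl.sum(),'perp off at mu',mu@nrm,'w',w)
print('blade n',bl.sum(),'edge->centre x',bx,'y',by,by.mean(),'zmax',np.percentile(b[:,2],99),'zrange',b[:,2].min())
off=np.array([c[0]-bx,mu@nrm-by.mean()])
print('needed tool shift x,y mm (head by brass y %.2f)'%(c[1]-by.mean()),off,'world units',(R[:,0]*off[0]+R[:,1]*off[1])/25,'tool angle',A%360,'t',s['clock'],'F',s['ft_force'],'axial',np.dot(s['torque'],n))
E
python3 vis.py
```

```text
head c [-1.69  -0.702] diam (32.01354217529297, 32.79911804199219) zh 0.1079392364291579 | slot dev deg in tool 4.789347428639985 => cover ang 142.49596628582265 n 132 perp off at mu -1.5156992612436841 w 4.991247555134452
blade n 40 edge->centre x -1.4921394175583993 y [-1.449  3.67 ] 1.11047435817525 zmax 0.08246709104010946 zrange 0.06853211827345965
needed tool shift x,y mm (head by brass y -1.81) [-0.198 -2.626] world units [-0.05  -0.089 -0.026] tool angle 147.28531371446263 t 14.5 F [-0.395 -0.201 -1.63 ] axial -0.04166873139362845
```

```bash
python3 - <<'E'
from h import *
np.set_printoptions(linewidth=200)
Z=np.load('last_w.npz');im,d=Z['im'],Z['d'];g=cv2.cvtColor(im,cv2.COLOR_RGB2GRAY)
for v in range(188,232,3):print(v,g[v,256:294],(d[v,[264,268,271,274,277,280]]*1000).astype(int))
E
```

```text
188 [ 39  19   7  16  13  19  13  19  17  26  35  41  53  65  74  83  82  82  67  58  54  47  38  27  24  20  18  15  16  14  13  18  21  43  93 124 158 230] [282 282 283 283 283 282]
191 [ 13  15  16  18  36  54  68  86  94 103 103  70  47  36  38  34  32  32  34  36  76  97 124 125  98  89  83  68  47  27  19  15  15  20  26  28  56 129] [279 280 280 280 278 280]
194 [ 23  51  76 117 152 168 171 180 191 196 190 129  58  31  31  27  35  28  29  37  89 143 161 187 191 192 192 186 136 100  90  65  31  22  15  14  24  33] [275 281 281 280 274 274]
197 [143 172 182 189 197 193 195 194 196 198 191 134  61  35  32  27  29  28  30  28  74 149 187 197 196 195 195 194 192 195 192 160 114  90  52  22  26  23] [275 281 280 282 274 276]
200 [183 190 196 197 193 197 196 194 197 196 193 150  77  37  31  30  33  31  31  47 128 184 194 196 195 195 196 195 196 197 195 194 195 192 145  83  36  27] [277 282 283 283 275 276]
203 [198 197 195 196 198 200 196 197 198 196 193 169  88  35  27  30  31  31  30  40 101 176 196 198 199 198 197 197 196 196 196 196 197 195 189 180 122  60] [278 282 282 283 276 2
[... 959 characters left out ...]
0 204 201 200 196 154  84  54  87  95  98  95  94  88 132 182 197 198 201 200 198 193 198 199 197 187 182 173 103  56 118] [281 281 238 238 281 280]
224 [ 76  97 179 200 200 198 200 203 201 201 189 148  99  85  88  83  85  85  84  83  80  82  85 100 162 194 202 201 198 198 198 191 127  69  91 179 233 241] [281 239 236 235 238 282]
227 [225 176 130  91  82 143 188 197 198 196 142  95  80  83  85  84  85  85  83  81  80  78  82  79  86 121 158 170 164 106 105 129 199 236 244 244 243 241] [282 234 228 228 231 236]
230 [244 244 243 242 239 229 211 174 138 116  95  83  79  82  85  85  86  86  84  89  80  83  81  82  82 108 178 212 235 242 242 243 242 242 242 241 240 241] [293 228 225 224 227 231]
```

send_rows(
  deltas=[
    [[0, -0.055, 0, -0.36, 0.03, 0.58, 1], [0, 0, 0, 0, 0, 0, 1], [0.106, -0.008, -0.17, 0, 0, 0, 1], [0.106, -0.008, -0.17, 0, 0, 0, 1], [0.106, -0.008, -0.17, 0, 0, 0, 1], [0.106, -0.008, -0.17, 0, 0, 0, 1], [0.084, -0.007, -0.136, 0, 0, 0, 1], [0, 0, 0, 0, 0, 0, 1]],
  ],
  squeeze=60,
)

```text
clock: 15.3
ee_pos: [0.5837, 0.1175, 0.1822]
tool_rot: [[-0.7, 0.482, 0.527], [0.544, 0.838, -0.043], [-0.463, 0.257, -0.849]]
ft_force: [-0.9, 0.4, -1.5]
grip_width: 0.0178
gripper_force: 60.0
```

```bash
cat > rows.py <<'E'
from plan import *
np.set_printoptions(linewidth=200)
im,d=read_camera('wrist');g=cv2.cvtColor(im,cv2.COLOR_RGB2GRAY);np.savez('last_w',im=im,d=d)
for v in range(191,228,3):print(v,g[v,258:290],(d[v,[264,268,271,274,277,280]]*1000).astype(int))
s=read_state();print(s['clock'],s['ft_force'],'ax',np.dot(s['torque'],n))
E
python3 rows.py; python3 plan.py L 150.7 -5
```

```text
191 [173 125  97  73  40  28  17  16  13  16  16  16  14  13  17  14  11  17  12  17  17  20  13   8  17  24  42  71  96 126 145 144] [258 259 258 258 258 258]
194 [18 19 16 13 12 15 14 13 10 14 19 18 18 20 23 21 20 16 14 15 16 17 14 17 13  9 21 15 15 17 20 27] [259 259 259 258 260 259]
197 [18 14 16 19 23 41 56 69 69 83 82 72 62 63 63 64 67 69 67 66 69 76 72 59 54 37 25 15 13 12 15 13] [259 259 256 256 258 259]
200 [ 30  46  73  92  93  96 116 156 169 159 117  55  19  10  15  16  13  15  11  18  45  82  92  94  93  89  89  90  80  59  33  14] [256 250 256 257 257 252]
203 [100 105 157 188 194 193 196 196 196 192 154  77  22  10  18  15  21  11  18  20  46  85  94 111 174 189 194 192 190 138  93  88] [251 250 257 257 257 251]
206 [194 198 197 199 196 195 195 194 197 191 157  81  29  19  15  16  15   9  18  23  59  93 100  95 117 174 195 197 196 194 194 194] [252 252 259 258 258 252]
209 [196 195 195 197 198 196 195 196 198 189 136  66  36  37  37  34  37  38  28  21  61  97 105 115 148 186 195 196 197 196 197 197] [254 252 258 258 258 252]
212 [196 201 196 195 200 196 197 198 197 196
[... 620 characters left out ...]
 198 199 200 187 147 103  82  84  82  84  83  84  84  80  82  84  98 159 191 198 198 199 197 199 197 198 196] [256   0 236 235 236 256]
227 [199 201 199 200 201 200 201 196 143  93  81  82  85  81  85  82  83  84  84  79  85  82  85 139 187 197 198 200 194 196 201 199] [256 232 229 230 231 237]
15.35 [-0.047  1.225 -1.302] ax 0.06441733914827294
target [0.585 0.116 0.178] shift units [ 0.071 -0.048 -0.162] turn units [ 0.024 -0.019 -0.013] rows min 0.1615740782063757
tip rel head x,y,n mm [ 0.431  0.96  -0.584] tool x ang 150.821639176197 tilt 0.11214355394851323 j [-0.353  0.199 -0.043  2.214  0.866  0.334 -0.183] t 15.35 F [-0.047  1.225 -1.302] M [0.03  0.83  0.054] gw 0.01729873495468045
```

Blade and slot are aligned in both angle and position: blade centre at column 273.2, slot centre at 273.3. Insert and turn.

send_rows(
  deltas=[
    [[0.069, -0.0055, -0.11, 0, 0, 0, 1], [0.069, -0.0055, -0.11, 0, 0, 0, 1], [0, 0, 0, 0, 0, 0, 1], [0, 0, 0, 0.529, -0.042, -0.848, 1], [0, 0, 0, 0.529, -0.042, -0.848, 1], [0, 0, 0, 0.529, -0.042, -0.848, 1], [0, 0, 0, 0.529, -0.042, -0.848, 1], [0, 0, 0, 0, 0, 0, 1]],
  ],
)

```text
clock: 16.15
ee_pos: [0.5872, 0.1175, 0.1775]
tool_rot: [[-0.493, 0.692, 0.528], [0.798, 0.601, -0.042], [-0.347, 0.401, -0.848]]
ft_force: [1.2, -0.1, -3.0]
grip_width: 0.0179
gripper_force: 60.0
```

```bash
python3 lookat.py L 130
```

```text
target [0.586 0.117 0.179] shift units [-0.058 -0.014  0.044] turn units [ 0.091 -0.018 -0.131] rows min 0.131280952851014
tip rel head x,y,n mm [ 0.555  0.436 -6.686] tool x ang 130.80080690999696 tilt 0.06730848845948277 j [-0.414  0.212  0.028  2.213  0.861  0.313 -0.529] t 16.15 F [ 1.17  -0.062 -3.025] M [-0.137  0.79   0.171] gw 0.017912980193549012
axial torque 0.2507228871942242
```

send_rows(
  deltas=[
    [[0, 0, 0, 0.529, -0.042, -0.848, 1], [0, 0, 0, 0, 0, 0, 1]],
  ],
)

```text
clock: 16.45
ee_pos: [0.5871, 0.1177, 0.1775]
tool_rot: [[-0.432, 0.731, 0.528], [0.847, 0.53, -0.042], [-0.311, 0.429, -0.848]]
ft_force: [0.6, 0.3, -2.0]
grip_width: 0.018
gripper_force: 60.0
```

```bash
python3 lookat.py L 125
```

```text
target [0.586 0.117 0.179] shift units [-0.052 -0.018  0.048] turn units [ 0.096 -0.019 -0.149] rows min 0.14908733517316666
tip rel head x,y,n mm [ 0.363  0.542 -6.681] tool x ang 125.8884740037951 tilt 0.05984757167224894 j [-0.427  0.212  0.042  2.214  0.853  0.31  -0.609] t 16.45 F [ 0.604  0.289 -1.979] M [-0.014  0.946  0.364] gw 0.017999664607173803
axial torque 0.35581493329719616
```

send_rows(
  deltas=[
    [[0, 0, 0, 0.529, -0.042, -0.848, 1], [0, 0, 0, 0, 0, 0, 1]],
  ],
)

```text
clock: 16.75
ee_pos: [0.5872, 0.1179, 0.1775]
tool_rot: [[-0.367, 0.766, 0.528], [0.889, 0.455, -0.042], [-0.272, 0.454, -0.848]]
ft_force: [0.5, 1.1, -2.9]
grip_width: 0.018
gripper_force: 60.1
```

```bash
python3 lookat.py L 120
```

```text
target [0.586 0.117 0.179] shift units [-0.049 -0.018  0.049] turn units [ 0.098 -0.018 -0.158] rows min 0.15821349726281453
tip rel head x,y,n mm [ 0.291  0.567 -6.665] tool x ang 120.9323661955221 tilt 0.053348443617441454 j [-0.442  0.212  0.058  2.214  0.846  0.307 -0.689] t 16.75 F [ 0.491  1.069 -2.867] M [0.001 0.908 0.618] gw 0.01800717129985166
axial torque 0.5607838793618881
```

send_rows(
  deltas=[
    [[0, 0, 0, 0.529, -0.042, -0.848, 1], [0, 0, 0, 0, 0, 0, 1], [0, 0, 0, 0, 0, 0, 1]],
  ],
)

```text
clock: 17.15
ee_pos: [0.5873, 0.1179, 0.1776]
tool_rot: [[-0.301, 0.794, 0.528], [0.925, 0.378, -0.041], [-0.233, 0.476, -0.848]]
ft_force: [0.5, 1.4, -3.9]
grip_width: 0.0174
gripper_force: 60.2
```

```bash
python3 lookat.py L 115
```

```text
target [0.586 0.118 0.179] shift units [-0.049 -0.016  0.048] turn units [ 0.108 -0.017 -0.179] rows min 0.17851322417978702
tip rel head x,y,n mm [ 0.335  0.538 -6.653] tool x ang 116.04587362688443 tilt 0.04576040076433483 j [-0.456  0.212  0.074  2.214  0.838  0.305 -0.767] t 17.15 F [ 0.465  1.426 -3.938] M [-0.02   0.877  0.919] gw 0.017399545404423213
axial torque 0.8260377511378556
```

send_rows(
  deltas=[
    [[0, 0, 0, -0.529, 0.042, 0.848, 1], [0, 0, 0, 0, 0, 0, 1]],
  ],
)

```text
clock: 17.45
ee_pos: [0.5872, 0.1178, 0.1775]
tool_rot: [[-0.367, 0.766, 0.528], [0.889, 0.455, -0.042], [-0.272, 0.454, -0.848]]
ft_force: [0.2, 2.8, -2.7]
grip_width: 0.018
gripper_force: 60.1
```

```bash
python3 lookat.py L 120;python3 rows.py
```

```text
target [0.586 0.117 0.179] shift units [-0.049 -0.016  0.049] turn units [ 0.095 -0.019 -0.156] rows min 0.1563364653259949
tip rel head x,y,n mm [ 0.312  0.517 -6.669] tool x ang 120.91901556568855 tilt 0.058514305937914186 j [-0.44   0.212  0.057  2.214  0.845  0.307 -0.688] t 17.45 F [ 0.178  2.798 -2.692] M [0.282 1.062 0.886] gw 0.017972242257370846
axial torque 0.6460714680100861
191 [140 141 140 140 142 139 120 111 106  99  81  63  57  55  46  44  40  43  46  55  68  80  95 102 106 113 146 204 237 241 242 240] [255 256 256 255 255 256]
194 [121 103  68  41  29  11  17  15   8  18  16  17   8  18  14  15  11  12  13  17  17  17  17  19  28  29  22  24  31  56 112 189] [252 253 252 253 254 251]
197 [18 11 15 15 12 10 15 16 13 16 20 17 24 20 26 32 30 27 25 23 25 14 18 11 12 16 11 15 14 25 30 32] [254 254 254 254 254 254]
200 [ 18  19  16  18  30  41  57  64  68  72  84  91  89  90  91  97 102 117 117 105  93  92  87  88  82  67  54  40  26  14  17  26] [255 252 250 248 252 248]
203 [ 35  54  66  75  55  31  18   7  17  42  81  96 105 141 167 186 196 197 193 188 175 189 194 180 14
[... 686 characters left out ...]
2 248 247]
218 [196 197 198 199 196 170 122  93  72  41  20  14  30  80  98  94 100 101 125 119 150 188 196 199 198 197 198 198 199 199 200 200] [250 254 239 237 249 249]
221 [198 197 197 196 196 193 167 131 106  94  75  49  56  87  95  97  96  95  84 100 156 190 198 198 199 199 199 199 199 202 202 202] [248 255 239 238 256 250]
224 [195 199 197 196 198 198 197 197 187 141  98  86  84  87  87  88  83  84  85  85  84 100 155 192 201 199 200 201 199 200 199 198] [250 238 236 235 237 251]
227 [197 197 196 195 197 199 198 194 142  92  82  82  86  85  87  90  87  83  83  81  84  85  91 142 189 198 200 201 199 199 200 201] [252 232 229 229 231 236]
17.6 [ 0.202  2.228 -3.482] ax 0.6065237298068639
```

Torque reached 0.8 N·m, far above the 0.12 friction, and the slot stayed near 149°, the same as after the first attempt. So that is the hard stop. Relax the twist, staying inside the play, and withdraw.

send_rows(
  deltas=[
    [[0, 0, 0, -0.529, 0.042, 0.848, 1], [0, 0, 0, -0.529, 0.042, 0.848, 1], [0, 0, 0, -0.529, 0.042, 0.848, 1], [0, 0, 0, 0, 0, 0, 1]],
  ],
)

```text
clock: 18.0
ee_pos: [0.5872, 0.1172, 0.1775]
tool_rot: [[-0.55, 0.647, 0.528], [0.744, 0.667, -0.043], [-0.38, 0.369, -0.848]]
ft_force: [-0.7, 2.5, -3.2]
grip_width: 0.0178
gripper_force: 60.0
```

```bash
python3 lookat.py L 136
```

```text
target [0.586 0.117 0.179] shift units [-0.062 -0.008  0.042] turn units [-0.023 -0.011  0.057] rows min 0.061532812723132935
tip rel head x,y,n mm [ 0.622  0.231 -6.706] tool x ang 135.69752145998396 tilt 0.0868409567562883 j [-0.398  0.212  0.01   2.213  0.868  0.316 -0.45 ] t 18.0 F [-0.681  2.501 -3.156] M [0.568 1.068 0.406] gw 0.017764033977039004
axial torque 0.0885838010950904
```

send_rows(
  deltas=[
    [[-0.08, 0.006, 0.13, 0, 0, 0, 1], [-0.13, 0.01, 0.2, 0, 0, 0, 1], [-0.21, 0.016, 0.34, 0, 0, 0, 1], [-0.21, 0.016, 0.34, 0, 0, 0, 1], [0, 0, 0, -0.529, 0.042, 0.848, 1], [0, 0, 0, -0.529, 0.042, 0.848, 1], [0, 0, 0, -0.423, 0.034, 0.678, 1], [0, 0, 0, 0, 0, 0, 1], [0, 0, 0, 0, 0, 0, 1]],
  ],
)

```text
clock: 19.0
ee_pos: [0.5713, 0.1179, 0.203]
tool_rot: [[-0.689, 0.496, 0.528], [0.562, 0.826, -0.044], [-0.458, 0.267, -0.848]]
ft_force: [-0.3, -0.2, -1.9]
grip_width: 0.0179
gripper_force: 60.0
```

```bash
python3 rows.py; python3 plan.py R 206.7 25
```

```text
191 [ 21  37  65  97 129 138 143 164 186 192 186 127  57  30  27  31  25  23  21  47 144 181 191 189 161 140 137 132  99  62  37  21] [277 275 280 280 280 274]
194 [133 154 156 171 187 194 195 196 195 194 188 126  51  34  32  32  30  32  27  37 104 174 193 197 196 198 198 194 172 164 157 119] [275 275 280 280 280 274]
197 [186 195 194 197 195 195 197 195 195 196 191 132  59  30  33  32  28  31  34  47 135 187 194 196 197 195 194 196 195 196 193 177] [275 275 281 280 282 275]
200 [196 196 197 197 195 197 195 195 197 194 191 130  54  28  30  34  32  35  28  60 168 193 195 191 195 197 194 195 197 195 200 195] [276 276 282 282 281 276]
203 [197 194 196 198 196 198 197 199 198 196 190 129  57  34  35  27  30  30  33  56 168 194 199 198 196 196 195 195 196 196 196 195] [276 278 282 283 282 277]
206 [195 197 197 198 197 197 197 196 197 197 194 128  58  34  28  35  35  33  32  63 171 194 195 197 196 197 194 190 195 196 196 197] [277 277 283 284 282 277]
209 [197 197 198 192 195 198 197 197 196 199 194 127  53  41  46  48  44  49  42  64 168 195 200 195 197 197 195 195 198 196 196 196] [278 2
[... 695 characters left out ...]
9 191 146 102  82  85  83  87  83  82  80  79  80  83 101 158 193 198 200 198 186 147 124 126 106] [282 239 236 235 235 280]
227 [243 241 223 196 155 113  91 101 100  87  83  83  81  83  86  87  83  86  79  82  83  79  83  98  91  84 122 144 194 216 236 243] [293 233 229 230 231 238]
19.05 [-0.03   1.29  -1.931] ax 0.004256646759313596
target [ 0.557 -0.043  0.204] shift units [-0.561 -6.444  0.048] turn units [-6.017  0.476  9.683] rows min 9.68290716169786
tip rel head x,y,n mm [  0.922 159.63   23.285] tool x ang 149.65113419102877 tilt 0.10588194299342135 j [-0.346  0.143 -0.064  2.222  0.782  0.375 -0.123] t 19.05 F [-0.03   1.29  -1.931] M [ 0.047  0.862 -0.008] gw 0.017945390551461448
```

The left slot is exactly aligned at 149.6° and unchanged, so the left screw is home. Now the right screw.

send_rows(
  deltas=[
    [[-0.056, -0.645, 0.005, -0.602, 0.048, 0.968, 1], [-0.056, -0.645, 0.005, -0.602, 0.048, 0.968, 1], [-0.056, -0.645, 0.005, -0.602, 0.048, 0.968, 1], [-0.056, -0.645, 0.005, -0.602, 0.048, 0.968, 1], [-0.056, -0.645, 0.005, -0.602, 0.048, 0.968, 1], [-0.056, -0.645, 0.005, -0.602, 0.048, 0.968, 1], [-0.056, -0.645, 0.005, -0.602, 0.048, 0.968, 1], [-0.056, -0.645, 0.005, -0.602, 0.048, 0.968, 1], [-0.056, -0.645, 0.005, -0.602, 0.048, 0.968, 1], [-0.056, -0.645, 0.005, -0.602, 0.048, 0.968, 1]],
  ],
)

```text
clock: 20.05
ee_pos: [0.5571, -0.0434, 0.204]
tool_rot: [[-0.789, -0.314, 0.528], [-0.393, 0.918, -0.042], [-0.472, -0.241, -0.848]]
ft_force: [-0.4, 0.6, -1.1]
grip_width: 0.0176
gripper_force: 60.0
```

send_rows(
  deltas=[
    [[0, 0, 0, 0, 0, 0, 1], [0, 0, 0, 0, 0, 0, 1], [0, 0, 0, 0, 0, 0, 1]],
  ],
)

```text
clock: 20.35
ee_pos: [0.5575, -0.0418, 0.2041]
tool_rot: [[-0.79, -0.31, 0.528], [-0.389, 0.92, -0.041], [-0.473, -0.238, -0.848]]
ft_force: [1.3, 1.1, -2.3]
grip_width: 0.0177
gripper_force: 60.0
```

```bash
python3 rows.py; python3 plan.py R 206.7 25; python3 vis.py
```

```text
191 [ 77 118 160 167 171 170 186 193 190 159  84  24  16  16  22  24  26  39 105 171 192 190 186 173 168 167 130  94  72  43  28  16] [274 280 280 281 275 275]
194 [189 184 190 191 192 193 191 192 190 159  83  26  15   7  16  16  27  40 104 172 193 190 194 193 192 190 191 191 189 171 111  67] [275 283 281 283 276 276]
197 [192 192 194 190 192 194 192 192 191 162  79  27  20  19  29  27  23  40 103 173 191 193 192 194 190 192 195 192 191 187 179 176] [277 282 283 281 278 277]
200 [192 192 193 192 191 195 192 194 189 160  85  23  13  17  17  22  28  39 101 175 192 192 193 194 193 190 193 190 193 195 193 194] [278 282 283 283 277 278]
203 [194 195 192 192 192 193 193 190 191 163  83  26  14  14  15  19  26  41 105 175 191 192 192 194 191 192 194 192 195 193 193 192] [277 284 285 283 279 278]
206 [192 192 194 193 192 192 193 191 192 160  85  25  12  20  24  27  31  45 124 179 191 193 192 195 191 190 194 192 194 192 192 194] [278 285 285 284 279 279]
209 [192 193 195 194 193 193 195 191 191 160  84  25  19  26  35  40  43  58 122 176 192 192 192 192 192 192 190 192 192 192 192 193] [280 2
[... 1241 characters left out ...]
 0.05606437962804028 j [ 0.227  0.083 -0.236  2.291  0.285  0.221  1.697] t 20.4 F [-1.022 -0.52  -1.171] M [ 0.05   0.896 -0.023] gw 0.017622568858839328
head c [ 0.436 -1.185] diam (31.80377769470215, 32.81619644165039) zh 0.10931252519373291 | slot dev deg in tool 4.880896656980212 => cover ang 21.9642514067736 n 175 perp off at mu -2.0603643121021262 w 5.324790521151558
blade n 39 edge->centre x -1.5276040314069288 y [-1.436  1.904] 0.23390292532423584 zmax 0.0812801307095044 zrange 0.06854713100857496
needed tool shift x,y mm (head by brass y -1.42) [ 1.964 -2.294] world units [-0.033 -0.115 -0.015] tool angle 206.8451480637538 t 20.45 F [-0.215 -1.015 -2.063] axial -0.03259817125809322
```

Joint 6 is near its lower limit (0.221 against 0.19), so I descend in small steps and watch it.

send_rows(
  deltas=[
    [[-0.025, -0.068, -0.012, 0, 0, 0, 1], [0, 0, 0, 0, 0, 0, 1], [0.106, -0.008, -0.17, 0, 0, 0, 1], [0.106, -0.008, -0.17, 0, 0, 0, 1], [0, 0, 0, 0, 0, 0, 1]],
  ],
)

```text
clock: 20.95
ee_pos: [0.562, -0.0446, 0.1943]
tool_rot: [[-0.79, -0.312, 0.527], [-0.391, 0.919, -0.042], [-0.472, -0.239, -0.849]]
ft_force: [-0.1, -0.4, -1.5]
grip_width: 0.0179
gripper_force: 60.0
```

```bash
python3 plan.py R 206.7 15
```

```text
target [ 0.563 -0.043  0.196] shift units [0.024 0.048 0.056] turn units [ 0.015 -0.024 -0.027] rows min 0.056248223167973954
tip rel head x,y,n mm [-1.344 -1.251 14.074] tool x ang 206.85973692907572 tilt 0.11224062104601025 j [ 0.226  0.111 -0.23   2.289  0.331  0.199  1.66 ] t 20.95 F [-0.12  -0.414 -1.455] M [0.123 0.882 0.036] gw 0.017949247369103496
```

send_rows(
  deltas=[
    [[0.1, -0.008, 0.057, 0.028, 0.4, 0, 1], [0.1, -0.008, 0.057, 0.028, 0.4, 0, 1], [0.1, -0.008, 0.057, 0.028, 0.4, 0, 1], [0, 0, 0, 0, 0, 0, 1], [0, 0, 0, 0, 0, 0, 1]],
  ],
)

```text
clock: 21.45
ee_pos: [0.5695, -0.0454, 0.1992]
tool_rot: [[-0.835, -0.334, 0.437], [-0.387, 0.921, -0.036], [-0.391, -0.199, -0.899]]
ft_force: [-1.4, 0.4, -2.3]
grip_width: 0.0176
gripper_force: 60.0
```

```bash
python3 plan.py R 206.7 15;python3 rows.py
```

```text
target [ 0.563 -0.043  0.196] shift units [-0.276  0.082 -0.139] turn units [-0.069 -1.206 -0.022] rows min 1.206429208782797
tip rel head x,y,n mm [-1.048 -1.58  14.522] tool x ang 206.98813818951157 tilt 6.040870478437056 j [ 0.287  0.145 -0.293  2.181  0.204  0.375  1.794] t 21.45 F [-1.425  0.419 -2.276] M [0.069 0.728 0.054] gw 0.017558243801427464
191 [228 203 146  88  52  34  29  30  28  32  29  29  25  22  24  28  29  26  28  31  31  26  31  25  26  25  28  44  77 102 129 140] [275 277 275 276 274 275]
194 [31 29 33 25 32 27 28 25 24 39 37 43 55 59 65 69 89 83 76 64 50 42 31 29 22 13 17 11 11 16 21 29] [277 276 277 276 276 276]
197 [ 29  30  26  45  61  71  96 124 153 159 154  97  37  17  26  30  33  30  30  48 129 156 157 153 121  84  64  57  34  20  14  19] [274 268 272 274 275 270]
200 [ 72  89 107 157 186 194 191 190 195 193 190 120  44  14  16  24  24  29  29  54 129 129 147 153 128 106 100 101  95  83  68  49] [267 267 273 273 273 268]
203 [183 191 193 194 194 195 194 195 195 193 190 116  43  12  17  11  22  26  30  52 135 125 108 105 101 105 100 105 104 103 101 100] [2
[... 655 characters left out ...]
275 269]
218 [196 195 196 194 193 194 194 194 193 196 189 119  43  67  91  95  96  98  85  74 157 190 195 194 189 168 126 105 107 108 114 120] [270 270 238 237 276 270]
221 [196 195 193 191 193 194 192 193 194 195 188 120  61  77  95  96  98  92  89  79 150 184 194 194 192 171 161 181 193 195 193 194] [270 270 238 237 277 271]
224 [195 194 194 196 193 196 197 194 190 161 111  85  85  83  84  87  86  87  86  81  85  89 120 176 192 193 193 193 193 194 196 195] [272 240 236 235 236 273]
227 [196 196 195 194 194 196 194 192 153 103  85  82  84  86  86  85  83  84  82  84  81  83  87 124 179 192 195 193 194 194 194 193] [272 232 230 230 231 236]
21.5 [ 0.11   0.557 -3.198] ax -0.05791055126364146
```

Joint 6 is now 0.375, and the blade and slot are both centred at column 273.5. Insert.

send_rows(
  deltas=[
    [[0.087, 0.015, -0.139, 0, 0, 0, 1], [0.087, -0.007, -0.139, 0, 0, 0, 1], [0.087, -0.007, -0.139, 0, 0, 0, 1], [0.087, -0.007, -0.139, 0, 0, 0, 1], [0, 0, 0, 0, 0, 0, 1]],
  ],
)

```text
clock: 22.0
ee_pos: [0.5782, -0.0454, 0.1848]
tool_rot: [[-0.835, -0.335, 0.436], [-0.388, 0.921, -0.035], [-0.39, -0.198, -0.899]]
ft_force: [-0.4, -0.6, -1.7]
grip_width: 0.0178
gripper_force: 60.0
```

```bash
python3 plan.py R 206.7 -5;python3 rows.py
```

```text
target [ 0.573 -0.044  0.179] shift units [-0.198  0.045 -0.241] turn units [-0.07  -1.222 -0.028] rows min 1.2215882600689054
tip rel head x,y,n mm [-1.504 -0.804 -2.248] tool x ang 207.01658467639498 tilt 6.116818298248636 j [ 0.266  0.184 -0.275  2.175  0.244  0.346  1.757] t 22.0 F [-0.354 -0.641 -1.696] M [ 0.118  0.757 -0.049] gw 0.017803703410052076
191 [245 245 244 244 242 229 235 231 212 161 130 127 142 111  82  80  82  84  97 104 110 118 126 134 134 140 140 141 139 139 139 139] [261 260 262 261 263 263]
194 [227 201 147 116  72  40  33  24  30  34  30  28  28  22  28  28  26  20  13  18  20  17  20  19  20  26  41  72  97 117 135 142] [258 259 259 259 259 259]
197 [33 29 29 32 30 30 29 24 19 24 21 24 26 26 34 30 27 25 23 23 20 22 18 15 17 20 17 18 13 15 23 45] [260 260 259 260 260 260]
200 [28 25 25 29 45 63 74 79 87 85 73 46 32 33 32 33 37 37 35 39 76 86 86 78 67 53 35 24 20 19 21 18] [259 256 256 257 256 258]
203 [ 48  93 130 150 155 155 152 125 109 101  86  46  19  19  18  19  24  18  16  31  78  98 103 102  98  97  94  98  89  64  36  27] [253 250 257 258 257 250]
206 [
[... 628 characters left out ...]
8 253]
218 [194 196 189 193 191 191 193 170 130 106 101  51  30  67  91  95  96 100  80  48  80  97 101 102 104 102 100 105 101 100 102 105] [253 253 238 238 258 254]
221 [195 195 194 194 193 173 136 116 106 103  96  61  42  76  93  96  96  94  82  60  82  98 102 100 102  99 104 104 103 102 108 111] [254 254 239 237 260 255]
224 [194 194 196 196 196 197 192 170 124 100  85  83  83  85  88  84  85  84  84  87  78  85  86  98 103  98 101 102 110 145 181 191] [254 238 235 234 237 255]
227 [193 194 196 195 196 196 193 189 147 100  83  85  83  86  86  90  84  85  80  79  83  82  84  87  98 107 100 105 101 108 149 180] [255 235 230 230 230 237]
22.05 [-0.34   0.274 -1.807] ax 0.0017142188635302993
```

send_rows(
  deltas=[
    [[0.045, -0.0035, -0.072, 0, 0, 0, 1], [0.045, -0.0035, -0.072, 0, 0, 0, 1], [0, 0, 0, 0, 0, 0, 1], [0, 0, 0, 0.437, -0.036, -0.899, 1], [0, 0, 0, 0.437, -0.036, -0.899, 1], [0, 0, 0, 0.437, -0.036, -0.899, 1], [0, 0, 0, 0.437, -0.036, -0.899, 1], [0, 0, 0, 0.437, -0.036, -0.899, 1], [0, 0, 0, 0.437, -0.036, -0.899, 1], [0, 0, 0, 0, 0, 0, 1]],
  ],
)

```text
clock: 23.05
ee_pos: [0.5806, -0.0444, 0.182]
tool_rot: [[-0.89, 0.127, 0.437], [0.124, 0.992, -0.034], [-0.438, 0.024, -0.899]]
ft_force: [0.5, 3.1, -2.5]
grip_width: 0.0176
gripper_force: 60.0
```

```bash
python3 lookat.py R 177
```

```text
target [ 0.573 -0.043  0.178] shift units [-0.311  0.044 -0.14 ] turn units [-0.105 -1.202  0.013] rows min 1.2017311917161115
tip rel head x,y,n mm [-0.33  -0.461 -5.93 ] tool x ang 176.89930345091906 tilt 6.031515223861169 j [ 0.155  0.186 -0.156  2.177  0.184  0.332  1.286] t 23.05 F [ 0.544  3.07  -2.462] M [0.854 0.739 0.478] gw 0.017561549971650107
axial torque -0.015580746116806987
```

send_rows(
  deltas=[
    [[0, 0, 0, 0.437, -0.036, -0.899, 1], [0, 0, 0, 0.437, -0.036, -0.899, 1], [0, 0, 0, 0.437, -0.036, -0.899, 1], [0, 0, 0, 0.437, -0.036, -0.899, 1], [0, 0, 0, 0.437, -0.036, -0.899, 1], [0, 0, 0, 0.437, -0.036, -0.899, 1], [0, 0, 0, 0.437, -0.036, -0.899, 1], [0, 0, 0, 0.437, -0.036, -0.899, 1], [0, 0, 0, 0.437, -0.036, -0.899, 1], [0, 0, 0, 0, 0, 0, 1]],
  ],
)

```text
clock: 24.15
ee_pos: [0.5815, -0.0433, 0.1824]
tool_rot: [[-0.541, 0.718, 0.439], [0.788, 0.614, -0.033], [-0.294, 0.328, -0.898]]
ft_force: [2.4, 5.5, -5.2]
grip_width: 0.018
gripper_force: 60.0
```

```bash
sed -i "s/^s=read_state();print('axial torque'.*/s=read_state();print('AX',-np.dot(s['torque'],np.array(s['tool_rot'])[:,2]))/" lookat.py; python3 lookat.py R 132;python3 rows.py
```

```text
target [ 0.573 -0.042  0.179] shift units [-0.333  0.065 -0.151] turn units [-0.108 -1.18  -0.002] rows min 1.1800889854437626
tip rel head x,y,n mm [ 0.468 -0.862 -6.015] tool x ang 131.8137222199663 tilt 5.925150200005887 j [-0.003  0.181  0.014  2.181  0.082  0.325  0.593] t 24.15 F [ 2.363  5.53  -5.158] M [1.758 0.287 0.98 ] gw 0.018000611836992232
AX 0.11801997370426032
191 [129 128 132 128 126 114 101  91  66  52  41  27  23  17  23  22  16  21  19  23  22  27  27  36  44  67  87 108 117 127 130 147] [258 255 254 255 253 255]
194 [108  70  41  26  19  22  12  16  16  20  14  19  13  18  10  17  16  10  16  17  18  17  16   6  20  10  16  14  18  11  23  37] [255 255 254 253 254 255]
197 [18 17 13 16 11 16 14 16 18 34 37 39 54 60 57 63 62 61 60 61 62 46 45 35 23 16 17 13  9 14 17 16] [256 256 254 256 254 256]
200 [ 12  15  15  35  52  56  55  45  41  31  20  20  23  20  63  89  97  96  92  93 105 146 165 128 100  90  87  84  63  41  23  23] [253 252 253 245 248 247]
203 [ 53  99 135 159 149 105  56  26  19  17  14  14  10  15  32  83  96 100  96  97 100 105 144 176 187 186 187 
[... 678 characters left out ...]
249 250]
218 [190 187 191 188 188 191 190 187 162 116  82  47  27  62  85  93  91  92  80  69  85  97 114 171 191 193 189 192 191 189 190 189] [250 255 238 238 249 249]
221 [184 189 190 191 188 189 189 189 192 185 151 100  67  73  87  88  89  88  83  72 101 166 188 190 191 191 192 192 191 192 190 192] [251 250 238 239 256 249]
224 [188 190 189 189 189 191 189 191 185 142  98  83  78  79  81  84  81  80  76  78  79  82 120 173 186 192 193 190 192 190 192 190] [251 239 235 235 236 240]
227 [191 192 189 190 191 190 189 187 141  90  80  77  82  80  82  82  83  82  74  76  77  79  83 113 172 189 190 192 192 192 189 193] [251 232 229 228 230 235]
24.3 [ 3.631  6.586 -4.516] ax -0.04636849834321244
```

send_rows(
  deltas=[
    [[0, 0, 0, 0.437, -0.036, -0.899, 1], [0, 0, 0, 0.437, -0.036, -0.899, 1], [0, 0, 0, 0.437, -0.036, -0.899, 1], [0, 0, 0, 0, 0, 0, 1]],
  ],
)

```text
clock: 24.7
ee_pos: [0.5819, -0.0432, 0.1827]
tool_rot: [[-0.336, 0.833, 0.44], [0.92, 0.389, -0.033], [-0.199, 0.393, -0.898]]
ft_force: [2.9, 6.0, -3.1]
grip_width: 0.0177
gripper_force: 60.0
```

```bash
python3 lookat.py R 117
```

```text
target [ 0.574 -0.041  0.179] shift units [-0.334  0.076 -0.156] turn units [-0.107 -1.171 -0.004] rows min 1.171259012933612
tip rel head x,y,n mm [ 0.652 -1.13  -5.892] tool x ang 116.85268818953243 tilt 5.8805392247979285 j [-0.056  0.181  0.072  2.182  0.048  0.323  0.363] t 24.7 F [ 2.856  5.957 -3.081] M [1.734 0.149 1.023] gw 0.017699189514285993
AX 0.16038638601226474
```

send_rows(
  deltas=[
    [[0, 0, 0, 0.437, -0.036, -0.899, 1], [0, 0, 0, 0.437, -0.036, -0.899, 1], [0, 0, 0, 0, 0, 0, 1]],
  ],
)

```text
clock: 25.1
ee_pos: [0.5821, -0.0432, 0.1829]
tool_rot: [[-0.186, 0.878, 0.44], [0.974, 0.224, -0.033], [-0.128, 0.422, -0.897]]
ft_force: [1.8, 6.1, -3.6]
grip_width: 0.0176
gripper_force: 60.0
```

```bash
python3 lookat.py R 107; python3 rows.py
```

```text
target [ 0.574 -0.041  0.179] shift units [-0.331  0.083 -0.159] turn units [-0.107 -1.166 -0.002] rows min 1.1663892192055016
tip rel head x,y,n mm [ 0.664 -1.305 -5.791] tool x ang 106.88149820783092 tilt 5.856355069988474 j [-0.091  0.18   0.111  2.183  0.025  0.323  0.209] t 25.1 F [ 1.819  6.105 -3.554] M [1.772 0.136 1.057] gw 0.01764656529476587
AX 0.17355154970038633
191 [133 130 124 111  93  77  59  40  28  23  17  12  15  14  17  19  21  16  10  17   7  15  16  23  31  31  39  77 115 184 209 231] [258 255 255 253 253 253]
194 [68 34 20 20 14 12 15 13 23 13 19 19 17 17 14 20 14 15 12  9 15 15 13 22 20 21 29 24 24 25 28 28] [255 255 254 256 254 254]
197 [19  9  8  9 13 17 21 29 31 47 60 62 58 56 66 80 83 84 85 78 71 64 59 49 38 29 18 19 16 17 22 26] [256 255 255 254 255 255]
200 [ 17  18  31  52  58  52  43  32  22  22  18  15  15  57 136 171 180 171 155 148 155 165 160 117  92  91  92  93  76  51  29  26] [254 254 252 245 247 245]
203 [ 56  82  89  91  87  77  49  24  10  15  12  10  17  28  84 162 182 181 183 182 185 184 182 180 180 185 180 157 112 105 105  95] [254 254 251
[... 647 characters left out ...]
9 249]
218 [183 185 184 184 183 178 130  97  92  87  78  49  29  59  84 101 137 149 146 115 160 186 185 184 182 185 185 187 185 184 184 186] [250 255 238 237 250 248]
221 [183 183 182 184 183 181 158 142 113  93  86  79  63  73  85  91  87  96 122  94 125 173 183 184 185 187 184 186 185 184 185 184] [251 251 238 239 256 249]
224 [184 183 181 184 183 180 184 179 126  88  78  81  79  79  80  82  82  82  76  79  78  81 117 169 184 185 187 185 186 185 185 185] [251 238 237 235 235 251]
227 [185 185 183 184 184 185 182 135  91  76  77  78  80  78  83  82  79  79  77  75  77  76  84 128 174 186 185 187 189 186 188 185] [252 232 229 230 230 236]
25.25 [ 3.003  7.387 -2.651] ax -0.034622177412827804
```

send_rows(
  deltas=[
    [[0, 0, 0, 0.437, -0.036, -0.899, 1], [0, 0, 0, 0.437, -0.036, -0.899, 1], [0, 0, 0, 0, 0, 0, 1]],
  ],
)

```text
clock: 25.55
ee_pos: [0.5824, -0.0432, 0.1831]
tool_rot: [[-0.032, 0.897, 0.441], [0.998, 0.052, -0.034], [-0.053, 0.439, -0.897]]
ft_force: [4.6, 6.1, -4.2]
grip_width: 0.0175
gripper_force: 60.0
```

```bash
python3 lookat.py R 97
```

```text
target [ 0.574 -0.041  0.179] shift units [-0.334  0.09  -0.159] turn units [-0.1   -1.159 -0.009] rows min 1.1585421462967673
tip rel head x,y,n mm [ 0.812 -1.487 -5.8  ] tool x ang 96.97878223457388 tilt 5.814240308844958 j [-0.127  0.181  0.15   2.184  0.002  0.322  0.056] t 25.55 F [ 4.638  6.133 -4.221] M [ 1.556 -0.106  1.131] gw 0.017536531299167976
AX 0.324865689090447
```

send_rows(
  deltas=[
    [[0, 0, 0, 0.437, -0.036, -0.899, 1], [0, 0, 0, 0.437, -0.036, -0.899, 1], [0, 0, 0, 0, 0, 0, 1]],
  ],
)

```text
clock: 25.95
ee_pos: [0.5827, -0.0433, 0.1833]
tool_rot: [[0.123, 0.889, 0.441], [0.992, -0.121, -0.034], [0.023, 0.442, -0.897]]
ft_force: [4.8, 6.0, -5.4]
grip_width: 0.0177
gripper_force: 60.1
```

```bash
python3 lookat.py R 87
```

```text
target [ 0.574 -0.041  0.179] shift units [-0.336  0.098 -0.158] turn units [-0.088 -1.152 -0.021] rows min 1.1524057139310995
tip rel head x,y,n mm [ 0.902 -1.715 -5.809] tool x ang 87.11144774169061 tilt 5.7787973935956805 j [-0.163  0.181  0.189  2.185 -0.021  0.321 -0.096] t 25.95 F [ 4.817  6.033 -5.431] M [ 1.228 -0.318  1.435] gw 0.01768079536048415
AX 0.7344971114548281
```

Hard stop at 0.73 N·m. Relax 15°, withdraw, and check.

send_rows(
  deltas=[
    [[0, 0, 0, -0.437, 0.036, 0.899, 1], [0, 0, 0, -0.437, 0.036, 0.899, 1], [0, 0, 0, -0.437, 0.036, 0.899, 1], [0, 0, 0, 0, 0, 0, 1]],
  ],
)

```text
clock: 26.45
ee_pos: [0.5823, -0.0436, 0.1832]
tool_rot: [[-0.113, 0.891, 0.441], [0.989, 0.143, -0.034], [-0.093, 0.432, -0.897]]
ft_force: [2.7, 6.3, -3.7]
grip_width: 0.018
gripper_force: 60.0
```

```bash
python3 lookat.py R 102
```

```text
target [ 0.574 -0.041  0.179] shift units [-0.337  0.102 -0.165] turn units [-0.077 -1.161 -0.047] rows min 1.1609331957097937
tip rel head x,y,n mm [ 0.971 -1.814 -5.737] tool x ang 102.17638528800573 tilt 5.8171134674232885 j [-0.107  0.18   0.129  2.184  0.014  0.322  0.137] t 26.45 F [ 2.713  6.261 -3.693] M [ 1.65  -0.061  1.015] gw 0.018029769299408194
AX 0.18104339569125683
```

send_rows(
  deltas=[
    [[-0.08, 0.006, 0.13, 0, 0, 0, 1], [-0.13, 0.01, 0.2, 0, 0, 0, 1], [-0.21, 0.016, 0.34, 0, 0, 0, 1], [-0.21, 0.016, 0.34, 0, 0, 0, 1], [0, 0, 0, -0.437, 0.036, 0.899, 1], [0, 0, 0, -0.437, 0.036, 0.899, 1], [0, 0, 0, -0.437, 0.036, 0.899, 1], [0, 0, 0, 0, 0, 0, 1], [0, 0, 0, 0, 0, 0, 1]],
  ],
)

```text
clock: 27.45
ee_pos: [0.5646, -0.0448, 0.2078]
tool_rot: [[-0.332, 0.836, 0.438], [0.922, 0.385, -0.036], [-0.199, 0.392, -0.898]]
ft_force: [-0.3, 1.3, -2.4]
grip_width: 0.0176
gripper_force: 60.0
```

```bash
python3 lookat.py R 117; python3 rows.py; python3 -c "
from h import *
im=np.load('last_w.npz')['im'];save('w9',im)"
```

```text
target [ 0.574 -0.041  0.179] shift units [ 0.355  0.141 -1.158] turn units [-0.107 -1.192  0.061] rows min 1.1922768481956245
tip rel head x,y,n mm [-0.68  -4.348 24.406] tool x ang 116.58356017567972 tilt 5.985855609113577 j [-0.086  0.109  0.104  2.196  0.049  0.385  0.36 ] t 27.45 F [-0.318  1.325 -2.437] M [0.011 0.726 0.021] gw 0.017616987411531712
AX 0.04008365080162332
191 [125 103  60  25  12  17  17  26  30  70 127 155 156 168 183 186 181 140  68  28  27  27  25  24  27  51 154 183 186 183 184 183] [287 277 276 276 280 280]
194 [ 72  27  11  17  11  26  63  86 104 162 183 185 184 183 184 184 183 154  84  40  30  29  28  28  19  37 123 176 184 185 188 187] [277 276 276 277 281 281]
197 [ 28  20  15  25  73  89  91  93  92 101 115 165 181 183 185 185 185 162 103  45  29  30  27  22  24  32  95 166 184 185 190 186] [277 275 277 276 282 281]
200 [ 15  24  37  77 150 170 157 117 104 111 158 182 183 185 185 187 185 180 125  56  30  24  25  28  25  29  78 163 186 185 189 186] [278 276 278 278 282 282]
203 [ 32  37  93 168 184 186 185 183 183 184 185 185 186 187 189 187 185 182 141
[... 711 characters left out ...]
284 285]
218 [239 233 171  76  43  78 161 183 189 188 184 188 185 129  92  90 105 164 182 160  87  37  26  27  28  26  21  53 158 184 187 190] [281 282 237 237 282 286]
221 [238 239 239 235 205 130  92  87 117 170 183 169 161 121  97  91  90  97 110 123  89  45  29  29  24  27  24  38 122 177 187 189] [282 283 238 239 281 287]
224 [239 239 239 238 236 237 233 203 141 111  92  81  81  79  79  82  81  79  79  76  77  68  53  37  30  37  45  60 114 171 188 187] [295 238 236 235 237 288]
227 [237 237 237 237 235 236 236 234 171  94  78  78  79  79  82  83  78  78  78  78  77  78  75  61  43  33  35  30  36  75  86  86] [296 232 231 230 231 237]
27.6 [-0.26   0.393 -2.21 ] ax 0.013620542031473195
```

The right slot is now near 121°, but the deflected tip is about 3 mm off centre. I'll re-centre and turn it once more to confirm it's at the stop, as with the left.

send_rows(
  deltas=[
    [[0.06, 0.157, 0.023, -0.35, 0.03, 0.72, 1], [0, 0, 0, 0, 0, 0, 1], [0.106, -0.008, -0.17, 0, 0, 0, 1], [0.106, -0.008, -0.17, 0, 0, 0, 1], [0.106, -0.008, -0.17, 0, 0, 0, 1], [0.106, -0.008, -0.17, 0, 0, 0, 1], [0, 0, 0, 0, 0, 0, 1], [0, 0, 0, 0, 0, 0, 1]],
  ],
)

```text
clock: 28.4
ee_pos: [0.5768, -0.0414, 0.1904]
tool_rot: [[-0.392, 0.81, 0.437], [0.892, 0.451, -0.036], [-0.226, 0.375, -0.899]]
ft_force: [0.4, 0.4, -1.8]
grip_width: 0.0179
gripper_force: 60.0
```

```bash
python3 lookat.py R 120; python3 rows.py; python3 vis.py
```

```text
target [ 0.573 -0.041  0.179] shift units [-0.134  0.    -0.466] turn units [ 0.002 -1.217 -0.141] rows min 1.2168971697332522
tip rel head x,y,n mm [0.143 0.149 3.415] tool x ang 120.71813913373542 tilt 6.064902919378989 j [-0.081  0.159  0.092  2.185  0.055  0.346  0.418] t 28.4 F [ 0.383  0.409 -1.789] M [0.018 0.699 0.024] gw 0.017916970201166352
AX 0.038493358609070785
191 [134 127 124 108  95  66  38  18  19  16  10  14  16  14  17  15  23  27  20  15  12  18  10  14  12  21  26  34  39  69 113 183] [265 265 266 265 265 263]
194 [74 36 20  8 17 16 16 11 14 13 16 19 16 19 21 25 21 21 24 20 25 17 18  6 15 10 17 18 17 18 13 17] [266 265 264 264   0 264]
197 [14 11 18 20 18 20 33 58 65 69 76 66 50 42 43 62 73 72 71 48 46 78 84 81 79 66 54 33 26 17 15 13] [266 263 262 261 262 263]
200 [ 18  24  32  69  82  86  86  89  93  95  92  82  40  23  24  26  28  24  18  26  91 165 180 181 161 128 116 115 114  95  68  48] [260 257 261 262 262 256]
203 [131 141 115  99  93  93  94  92  92  98  96  82  44  19  14  23  24  26  23  35  91 164 184 185 184 185 185 186 179 151 134 131] [258 257 265 
[... 1193 characters left out ...]
  79  80  77  78  77  79  82  77  88 133 177 188 188 191 188 190 188 189] [262 233 229 230 230 237]
28.55 [-0.488  0.263 -2.101] ax 0.03903403304826949
head c [-2.013  0.431] diam (31.989944458007812, 33.093509674072266) zh 0.08840356472199364 | slot dev deg in tool -1.8298150279102288 => cover ang 122.55552746097153 n 92 perp off at mu 0.47797397804273645 w 5.098665765895621
blade n 37 edge->centre x -1.421723781021532 y [-1.959  3.727] 0.8839666161051923 zmax 0.08245209855593229 zrange 0.06867022616611648
needed tool shift x,y mm (head by brass y -0.45) [-0.591 -0.406] world units [-0.004 -0.028 -0.001] tool angle 120.7257124330613 t 28.6 F [-0.852 -0.51  -2.923] axial 0.011767337501911435
```

send_rows(
  deltas=[
    [[0.1, -0.008, -0.16, 0, 0, 0, 1], [0.1, -0.008, -0.16, 0, 0, 0, 1], [0, 0, 0, 0, 0, 0, 1], [0, 0, 0, 0.437, -0.036, -0.899, 1], [0, 0, 0, 0.437, -0.036, -0.899, 1], [0, 0, 0, 0.437, -0.036, -0.899, 1], [0, 0, 0, 0.437, -0.036, -0.899, 1], [0, 0, 0, 0, 0, 0, 1]],
  ],
)

```text
clock: 29.4
ee_pos: [0.5822, -0.0416, 0.1828]
tool_rot: [[-0.091, 0.894, 0.438], [0.992, 0.119, -0.036], [-0.084, 0.431, -0.898]]
ft_force: [1.5, -1.3, -3.6]
grip_width: 0.0177
gripper_force: 60.0
```

```bash
python3 lookat.py R 100
```

```text
target [ 0.574 -0.041  0.179] shift units [-0.33   0.023 -0.15 ] turn units [ 0.006 -1.203 -0.144] rows min 1.2032793777297903
tip rel head x,y,n mm [ 0.264 -0.041 -5.843] tool x ang 100.82394729815847 tilt 5.9956442801850205 j [-0.15   0.182  0.169  2.183  0.005  0.326  0.115] t 29.4 F [ 1.525 -1.319 -3.633] M [-0.186  0.489  0.171] gw 0.01767071605737145
AX 0.25283457535090076
```

send_rows(
  deltas=[
    [[0, 0, 0, 0.437, -0.036, -0.899, 1], [0, 0, 0, 0.437, -0.036, -0.899, 1], [0, 0, 0, 0, 0, 0, 1], [0, 0, 0, 0, 0, 0, 1]],
  ],
)

```text
clock: 29.9
ee_pos: [0.5823, -0.0412, 0.1829]
tool_rot: [[0.062, 0.897, 0.438], [0.998, -0.051, -0.036], [-0.01, 0.439, -0.898]]
ft_force: [2.9, 1.7, -4.6]
grip_width: 0.0176
gripper_force: 60.1
```

```bash
python3 lookat.py R 90; python3 rows.py
```

```text
target [ 0.574 -0.041  0.179] shift units [-0.321  0.013 -0.148] turn units [ 0.026 -1.202 -0.189] rows min 1.202313909723906
tip rel head x,y,n mm [ 0.053  0.228 -5.727] tool x ang 91.11687448745984 tilt 5.9827870136515475 j [-0.185  0.182  0.207  2.184 -0.018  0.326 -0.034] t 29.9 F [ 2.859  1.723 -4.638] M [0.108 0.235 0.65 ] gw 0.01764617348194808
AX 0.5444225464043169
191 [234 186 147 150 189 199 193 150 126 123 113 102  95  92  89  93 105 103 103 103 103 121 173 195 201 203 204 210 230 236 237 235] [257 257 257 257 256 258]
194 [138 132 124 107  92  64  38  26  20  15  13  14  17  24  20  25  20  10  17  11  12   9  21  23  22  19  23  29  35  60 132 189] [256 255 255 254 253 253]
197 [65 35 17 14 15 14 17 12 12  9 11 20 14 19 21 17 12 14 14 14 16 17  9 14 18 21 25 22 24 25 28 23] [254 255 255 255 254 253]
200 [ 10  15  14  15  10  17  20  33  49  63  69  78  77  78  84  84  84  91 101  90  87  80  85  76  59  57  52  36  30  24  23  29] [256 255 251 252 251 253]
203 [ 15  18  28  53  56  57  43  26  23  61 136 170 173 168 162 170 178 179 170 148 157 171 173 144 108  93 106 100
[... 675 characters left out ...]
248 248]
218 [104 101  99  93  94  92  94  84  81  71  38   9  50 156 182 181 184 184 182 179 182 183 181 182 182 180 181 183 182 182 182 180] [251 256 238 236 249 249]
221 [183 181 179 129 103 101  96  92  89  85  84  59  47  86 101 138 161 164 137 110 160 179 181 181 182 180 182 183 181 183 182 185] [250 254 237 239 256 250]
224 [181 183 184 183 185 177 129  98  86  84  79  79  82  81  83  83  79  79  77  78  80  92 145 176 185 184 183 182 183 179 181 182] [251 239 234 235 237 251]
227 [184 181 182 181 184 179 133  97  83  79  78  78  76  80  80  82  83  80  74  78  80  80  95 135 170 181 182 181 184 183 183 182] [253 232 230 229 231 236]
30.05 [ 2.922  1.664 -5.347] ax 0.47632179820969917
```

The slot stays at about 121° under 0.5 N·m, so the right screw is home too. Relax, withdraw and return to the stand.

send_rows(
  deltas=[
    [[0, 0, 0, -0.437, 0.036, 0.899, 1], [0, 0, 0, -0.437, 0.036, 0.899, 1], [0, 0, 0, -0.437, 0.036, 0.899, 1], [0, 0, 0, 0, 0, 0, 1], [-0.08, 0.006, 0.13, 0, 0, 0, 1], [-0.13, 0.01, 0.2, 0, 0, 0, 1], [-0.21, 0.016, 0.34, 0, 0, 0, 1], [-0.21, 0.016, 0.34, 0, 0, 0, 1], [-0.4, 0.03, 0.6, 0, 0, 0, 1], [-0.4, 0.03, 0.6, 0, 0, 0, 1]],
  ],
)

```text
clock: 31.05
ee_pos: [0.5451, -0.0393, 0.2389]
tool_rot: [[-0.168, 0.884, 0.437], [0.978, 0.204, -0.036], [-0.121, 0.421, -0.899]]
ft_force: [0.4, 0.8, -1.6]
grip_width: 0.0177
gripper_force: 60.0
```

send_rows(
  deltas=[
    [[-0.4, 0, 0.6, 0, 0, 0, 1], [0, 0, 0, 0, 0, 0, 1], [0, 0, 0, 0, 0, 0, 1]],
  ],
)

```text
clock: 31.35
ee_pos: [0.5363, -0.0391, 0.2538]
tool_rot: [[-0.168, 0.883, 0.439], [0.978, 0.204, -0.036], [-0.121, 0.423, -0.898]]
ft_force: [-0.3, -0.2, -2.0]
grip_width: 0.0179
gripper_force: 60.0
```

```bash
cat > back.py <<'E'
from plan import *
s=read_state();R=np.array(s['tool_rot']);a=np.radians(float(__import__('sys').argv[1]))
X=np.array([np.cos(a),np.sin(a),0]);Z=np.array([0,0,-1.]);Rt=np.stack([X,np.cross(Z,X),Z],1)
rv=np.degrees(Ro.from_matrix(Rt@R.T).as_rotvec())/5
print('ee',s['ee_pos'],'shift',(np.array([.5147,.3288,.235])-s['ee_pos'])/.025,'turn',rv,'j',s['joint_positions'],s['clock'],'toolx',np.degrees(np.arctan2(R[1,0],R[0,0])),'F',s['ft_force'])
E
python3 back.py 168
python3 - <<'E'
from h import *
im,d=read_camera('wrist');np.savez('last_w',im=im,d=d)
from plan import *
# slot angles of both heads, blade-free where visible
v,u=np.mgrid[:420,:560];P=unproj('wrist',u,v,d);g0=cv2.cvtColor(im,cv2.COLOR_RGB2GRAY)
for k in H:
    A,B=np.meshgrid(np.arange(-20,20.01,.25),np.arange(-20,20.01,.25));W=(H[k]+A[...,None]/1e3*x+B[...,None]/1e3*y).reshape(-1,3)
    uv=proj('wrist',W).reshape(*A.shape,2).astype(np.float32);print(k,uv.reshape(-1,2).mean(0))
    if (uv<2).any() or (uv[...,0]>557).any() or (uv[...,1]>417).any():print('out');continue
    g=cv2.remap(g0,uv[...,0],uv[...,1],cv2.INTER_LINEAR);q=(np.hypot(A,B)<12)&(g<70)
    p=np.stack([A[q],B[q]],-1);e=np.linalg.svd(p-p.mean(0),full_matrices=False)[2][0];print(k,q.sum(),p.mean(0),np.degrees(np.arctan2(e[1],e[0]))%180)
E
```

```text
ee [ 0.536 -0.039  0.254] shift [-0.863 14.715 -0.753] turn [-2.654  4.849 13.096] j [-0.163 -0.02   0.159  2.206  0.084  0.502  0.131] 31.35 toolx 99.74790945217892 F [-0.295 -0.242 -2.032]
L [344.653  -0.696]
out
R [285.583 193.966]
R 1864 [-0.635 -0.389] 121.48438276853908
```

send_rows(
  deltas=[
    [[-0.057, 0.98, 0.2, -0.177, 0.323, 0.873, 1], [-0.057, 0.98, 0.2, -0.177, 0.323, 0.873, 1], [-0.057, 0.98, 0.1, -0.177, 0.323, 0.873, 1], [-0.057, 0.98, 0, -0.177, 0.323, 0.873, 1], [-0.057, 0.98, 0, -0.177, 0.323, 0.873, 1], [-0.057, 0.98, 0, -0.177, 0.323, 0.873, 1], [-0.057, 0.98, 0, -0.177, 0.323, 0.873, 1], [-0.057, 0.98, 0, -0.177, 0.323, 0.873, 1], [-0.057, 0.98, 0, -0.177, 0.323, 0.873, 1], [-0.057, 0.98, 0, -0.177, 0.323, 0.873, 1]],
  ],
)

```text
clock: 32.4
ee_pos: [0.5218, 0.2068, 0.2642]
tool_rot: [[-0.825, 0.546, 0.148], [0.557, 0.829, 0.046], [-0.097, 0.121, -0.988]]
ft_force: [-0.0, -0.1, -2.0]
grip_width: 0.0175
gripper_force: 60.0
```

send_rows(
  deltas=[
    [[-0.057, 0.98, 0, -0.177, 0.323, 0.873, 1], [-0.057, 0.98, 0, -0.177, 0.323, 0.873, 1], [-0.057, 0.98, 0, -0.177, 0.323, 0.873, 1], [-0.057, 0.98, 0, -0.177, 0.323, 0.873, 1], [-0.057, 0.98, 0, -0.177, 0.323, 0.873, 1], [0, 0, 0, 0, 0, 0, 1], [0, 0, 0, 0, 0, 0, 1], [0, 0, 0, 0, 0, 0, 1]],
  ],
)

```text
clock: 33.2
ee_pos: [0.5151, 0.327, 0.2645]
tool_rot: [[-0.978, 0.21, -0.001], [0.21, 0.978, -0.003], [0.0, -0.003, -1.0]]
ft_force: [-1.0, -0.1, -1.0]
grip_width: 0.0178
gripper_force: 60.0
```

```bash
python3 back.py 168; python3 - <<'E'
from h import *
np.set_printoptions(precision=4,suppress=True)
E=[]
for k in range(6):
    im,d=read_camera('side' if k<5 else 'wrist');E.append(read_state()['ee_pos'])
print('mean ee',np.mean(E,0),np.std(E,0))
np.savez('last_w',im=im,d=d)
v,u=np.mgrid[:420,:560];P=unproj('wrist',u,v,d)
m=(np.hypot(P[...,0]-.515,P[...,1]-.3288)<.06)&(abs(P[...,2]-.08)<.004)&(d>0)
print(m.sum(),cv2.minAreaRect((P[m][:,:2]*1000).astype(np.float32)))
M=np.array([[.0003,-.9553,-.2955],[1,.0004,-.0004],[.0005,-.2955,.9553]]);o=np.array([.0811,.0005,-.1586])
i=camera_info('wrist');T=o+np.stack([(u-i['cx'])/i['fx']*d,(v-i['cy'])/i['fy']*d,d],-1)@M.T
q=(abs(T[...,1])<.012)&(T[...,2]>.03)&(T[...,2]<.09)&(abs(T[...,0])<.02)&(d>0)
for a in np.arange(.03,.088,.008):
    k=q&(T[...,2]>=a)&(T[...,2]<a+.008)
    if k.sum()>3:print(a.round(3),k.sum(),'x max',T[k][:,0].max(),'y',np.percentile(T[k][:,1],[3,97]))
E
```

```text
ee [0.515 0.327 0.264] shift [-0.014  0.071 -1.179] turn [ 0.035 -0.012  0.019] j [-0.486  0.37  -0.162  1.619  0.066  1.16   0.696] 33.2 toolx 167.90644564889428 F [-0.971 -0.095 -1.009]
mean ee [0.5151 0.3273 0.2655] [0.     0.0004 0.0004]
4897 ((516.1912841796875, 327.18096923828125), (69.99439239501953, 70.47579956054688), 79.98900604248047)
0.038 40 x max 0.0035063413730141713 y [-0.0035  0.0035]
0.046 77 x max 0.00357883697273019 y [-0.0042  0.0047]
0.054 65 x max 0.0034846578166815717 y [-0.0043  0.0048]
0.062 87 x max 0.006496136978405426 y [-0.0041  0.0047]
0.07 24 x max 0.006513136471273523 y [-0.0022  0.0019]
0.078 10 x max 0.006555763226020694 y [-0.0014  0.0012]
```

Tip is at (0.5166, 0.327) and the stand centre at (0.5162, 0.3272), so it's aligned and upright. Insert.

send_rows(
  deltas=[
    [[0, 0, -0.9, 0, 0, 0, 1], [0, 0, -0.9, 0, 0, 0, 1], [0, 0, -0.9, 0, 0, 0, 1], [0, 0, -0.6, 0, 0, 0, 1], [0, 0, -0.4, 0, 0, 0, 1], [0, 0, -0.4, 0, 0, 0, 1], [0, 0, -0.4, 0, 0, 0, 1], [0, 0, -0.4, 0, 0, 0, 1], [0, 0, -0.4, 0, 0, 0, 1], [0, 0, 0, 0, 0, 0, 1]],
  ],
)

```text
clock: 34.5
ee_pos: [0.5138, 0.3278, 0.1314]
tool_rot: [[-0.978, 0.207, -0.002], [0.207, 0.978, -0.003], [0.002, -0.004, -1.0]]
ft_force: [-0.3, 0.7, -2.4]
grip_width: 0.0179
gripper_force: 60.0
```

```bash
python3 back.py 168
```

```text
ee [0.514 0.328 0.131] shift [0.035 0.038 4.146] turn [ 0.036 -0.028 -0.007] j [-0.497  0.507 -0.153  1.741  0.096  0.904  0.672] 34.5 toolx 168.0334243798051 F [-0.321  0.661 -2.425]
```

send_rows(
  deltas=[
    [[0, 0, -0.4, 0, 0, 0, 1], [0, 0, -0.4, 0, 0, 0, 1], [0, 0, -0.4, 0, 0, 0, 1], [0, 0, -0.2, 0, 0, 0, 1], [0, 0, 0, 0, 0, 0, 1], [0, 0, 0, 0, 0, 0, 1]],
  ],
)

```text
clock: 35.1
ee_pos: [0.5148, 0.3286, 0.098]
tool_rot: [[-0.978, 0.207, -0.0], [0.207, 0.978, -0.002], [-0.0, -0.002, -1.0]]
ft_force: [-0.0, 1.0, -1.4]
grip_width: 0.0177
gripper_force: 60.0
```

```bash
python3 back.py 168
```

```text
ee [0.515 0.329 0.098] shift [-0.006  0.01   5.48 ] turn [ 0.018 -0.003 -0.006] j [-0.501  0.551 -0.148  1.759  0.105  0.84   0.664] 35.1 toolx 168.0305708770812 F [-0.026  1.041 -1.391]
```

Lower slowly until the collar takes load.

send_rows(
  deltas=[
    [[0, 0, -0.06, 0, 0, 0, 1], [0, 0, -0.05, 0, 0, 0, 1], [0, 0, 0, 0, 0, 0, 1]],
  ],
)

```text
clock: 35.4
ee_pos: [0.5148, 0.3285, 0.0954]
tool_rot: [[-0.978, 0.207, 0.0], [0.207, 0.978, -0.001], [-0.0, -0.001, -1.0]]
ft_force: [-0.5, 0.1, -0.9]
grip_width: 0.0175
gripper_force: 60.0
```

send_rows(
  deltas=[
    [[0, 0, -0.04, 0, 0, 0, 1], [0, 0, 0, 0, 0, 0, 1]],
  ],
)

```text
clock: 35.6
ee_pos: [0.5147, 0.3284, 0.0943]
tool_rot: [[-0.978, 0.207, -0.0], [0.207, 0.978, -0.002], [-0.0, -0.002, -1.0]]
ft_force: [-1.1, 0.1, -0.4]
grip_width: 0.0178
gripper_force: 60.0
```

send_rows(
  deltas=[
    [[0, 0, 0, 0, 0, 0, 0], [0, 0, 0, 0, 0, 0, 0], [0, 0, 0, 0, 0, 0, 0], [0, 0, 0, 0, 0, 0, 0], [0, 0, 0, 0, 0, 0, 0], [0, 0, 0, 0, 0, 0, 0], [0, 0, 0, 0, 0, 0, 0], [0, 0, 0, 0, 0, 0, 0]],
  ],
)

```text
clock: 36.4
ee_pos: [0.5148, 0.3285, 0.0943]
tool_rot: [[-0.978, 0.207, -0.0], [0.207, 0.978, -0.002], [-0.0, -0.002, -1.0]]
ft_force: [-0.1, 0.7, -0.1]
grip_width: 0.0772
gripper_force: 0.0
```

send_rows(
  deltas=[
    [[0, 0, 0.4, 0, 0, 0, 0], [0, 0, 0.8, 0, 0, 0, 0], [0, 0, 1, 0, 0, 0, 0], [0, 0, 1, 0, 0, 0, 0], [0, 0, 1, 0, 0, 0, 0], [0, 0, 1, 0, 0, 0, 0], [0, 0, 0, 0, 0, 0, 0], [0, 0, 0, 0, 0, 0, 0], [0, 0, 0, 0, 0, 0, 0]],
  ],
)

```text
clock: 37.3
ee_pos: [0.5142, 0.328, 0.2236]
tool_rot: [[-0.978, 0.207, -0.001], [0.207, 0.978, -0.002], [0.001, -0.003, -1.0]]
ft_force: [-0.7, -0.3, 0.4]
grip_width: 0.0918
gripper_force: 0.0
```

```bash
python3 - <<'E'
from h import *
im,d=read_camera('wrist')
v,u=np.mgrid[:420,:560];P=unproj('wrist',u,v,d);near=(np.hypot(P[...,0]-.515,P[...,1]-.328)<.06)&(d>0)
for a in(.14,.086,.08):
    m=near&(abs(P[...,2]-a)<.003);print(a,m.sum(),cv2.minAreaRect((P[m][:,:2]*1000).astype(np.float32)) if m.any() else '')
print('top z',np.percentile(P[near&(np.hypot(P[...,0]-.515,P[...,1]-.328)<.012)&(P[...,2]<.17)][:,2],95))
s=read_state();print(s['clock'],s['ee_pos'],s['grip_width'],s['ft_force'])
# left screw check from the top camera and bystanders
for t in('spray','pliers','hammer'):
    pass
im,d=read_camera('top');print([ (t,np.round(look_for(t,'top')[0]['at'],3)) for t in('spray','pliers','hammer')])
B=cv2.resize(im[165:205,230:310],None,fx=8,fy=8,interpolation=cv2.INTER_CUBIC);A=cv2.resize(im[190:240,110:210],None,fx=5,fy=5,interpolation=cv2.INTER_CUBIC)
C=np.zeros((B.shape[0]+A.shape[0],640,3),np.uint8);C[:320]=B;C[320:,:500]=A;save('end',C)
E
```

```text
0.14 1115 ((515.8773193359375, 328.36968994140625), (17.40689468383789, 31.415142059326172), 77.87267303466797)
0.086 281 ((510.52569580078125, 319.7418212890625), (51.58279037475586, 28.796817779541016), 62.252750396728516)
0.08 5196 ((515.9691772460938, 326.93670654296875), (70.17900848388672, 70.30961608886719), 80.1739273071289)
top z 0.14127924576648784
37.35 [0.51408372 0.32793438 0.22318147] 0.09169851013408895 [-0.06166074 -0.278198    0.62505701]
[('spray', array([ 0.456, -0.318,  0.167])), ('pliers', array([0.641, 0.41 , 0.015])), ('hammer', array([ 0.62 , -0.485,  0.025]))]
```

View pics/end.png

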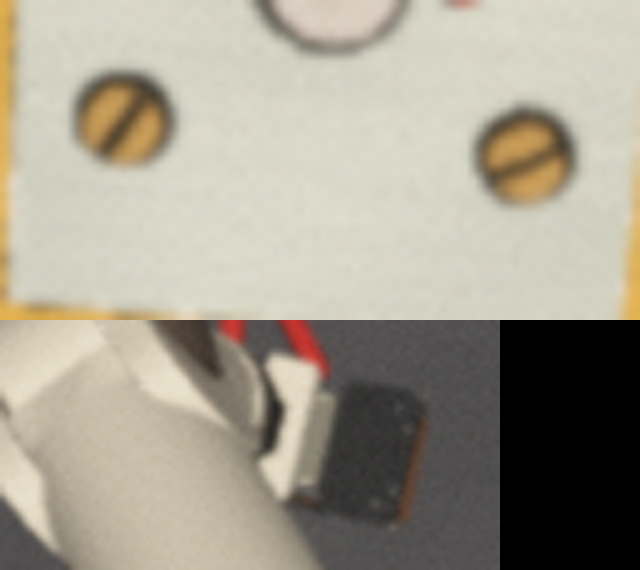

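The final view shows both slots turned: the left at (122,118) in the crop and the right at (525,157). The driver stands upright with its top at 0.140 m, and the gripper is clear. Handing in.

```bash
python3 -c "
from bench import sign_off;print(sign_off())"
```

```text
the job is handed in; nothing more can be done
None
```

I handed the job in at about 37 s: both screws are turned clockwise to a firm stop (about 77° left and 85° right, not a full 90°, so I believe they started partly turned), and the driver stands upright in its wooden stand with the gripper clear.

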